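Unpile the shogi nook and lay it for the game

ROBOT

A 6-joint arm with a two-finger parallel gripper is mounted at the origin on the work surface. World frame = base frame: x ahead of the robot, y to its left, z up, the work surface at z = 0. Lengths are in m, angles in degrees, forces in N, time in s.
With the tool pointing down it reaches from about 0.4 to 0.825 m from the base axis. Payload 7 kg.
Tool frame: the origin (TCP) lies between the finger pads; the fingertips stand 11 mm ahead of it and the grasp point (between the pads) lies 8 mm behind it (r.tcp_to_tips is the distance from the TCP to the fingertips, in m); x points along the fingers, y is the direction in which the jaws open and shut, and the axes are right-handed (so a half turn about x gives the same grasp; the last joint's range is limited). The gripper opens to 88 mm and grips with 3 to 60 N. Pads are 19 mm wide; open, the fingers measure 130 mm over their backs; the gripper's body (78 mm by 193 mm) begins 47 mm behind the grasp point.
Start: joints at [-59.181, 20.546, 0.682, 0, -70.136, -16.507], TCP at [0.167, -0.654, 0.238] pointing down, gripper open.
Joint ranges: [-176.03, 176.03], [-82.01, 121.73], [-58.28, 71.71], [-173.87, 95.51], [-174.79, -0.11], [-173.66, 173.66]. Speed limits (degrees/s): [136.94, 136.94, 172.46, 180, 180, 180].

INTERFACE

Orientations are given as [roll, pitch, yaw] about the fixed x, y, z axes, in that order (R = Rz(yaw) Ry(pitch) Rx(roll)).
In Python, from plant import r gives the robot as it stands.
- The arm moves only by the tool arm_command, never from a script. Its argument "plan" is a list of rows, each an object of numbers: "dx", "dy", "dz": the shift along the tool's x, y, z each as a share of 0.02 m, from -1 to 1; "wx", "wy", "wz": the turn, a rotation vector about the tool's x, y, z each as a share of 0.08 rad, from -1 to 1. In form: [{"dx": .., "dy": .., "dz": .., "wx": .., "wy": .., "wz": ..}, ...]. A call has 1 to 20 rows; each row shifts and turns the pose as measured when the row begins, along the tool's axes as they then stand; what a row does not reach is not made up. A row lasts 1/12 s, in which the tool goes at most 41.7 mm and 7.16 degrees, less where a joint would pass 70% of its speed; a pose out of reach is approached as far as the arm can. A call with a number of a shift or a turn outside -1 to 1 is refused whole. A call with a gripper value outside its range is refused whole. "fingers" is the closure, from -1 (fully open) to 1 (shut), so that 0 is half open, set as the call begins (left out, the last holds). The fingers move at their own pace and stop on an object; "force" is the grip in N (left out, the last holds). Time passes only in rows, so rows that do not move let the fingers close. It gives the time, the measured TCP pose, the force and the opening at its end, in the units of the state.
- r.get_state(): the state, without advancing time (a new reading comes with each control period).
- r.capture(name): name is "scene" or "side" or "wrist"; returns (picture, depth): 420x560x3 uint8, red, green, blue; 420x560 float32, m along the optical axis (not along the pixel's ray), 0 where there is no reading.
- r.camera_model(name): a dict with "vertical_fov" (degrees; the focal length in pixels is half the picture's height over the tangent of half this angle, whatever the lens; pixels are square), "cx", "cy" (the principal point, pixels), "R" (3x3) and "t" (3): a world point X has camera coordinates R X + t. Camera axes: x right, y down, z forward; pixel columns grow to the right and rows downward; lengths in m; the calibration is good to about 2 mm. A picture is of the moment at which its call begins: read the wrist's pose just before it. camera_model takes no time and is no camera call; for the wrist camera it gives the pose at the moment of the call.
- r.close_job(): hands the job in, once; it reports no verdict.
Trained networks look in the newest picture that a camera, given by its name, has taken for a name from the list of things; names that differ only in an ending like _2 or _b are one class to them, and where a whole thing is asked for, a point or a joint stands for the part that bears it (a point fixed in the world has none). Each returns a list of dicts, best first, with "score" (0 to 1); they miss things now and then, are a little off and sometimes report something else, mostly with a low value. They report only what shows in the picture. A call takes as long as a camera call. They do not tell look-alikes from the thing itself.
- r.cut_out(camera, query): "mask" (420x560 bool, what is visible of it) and "bbox" ([left, top, width, height] in pixels, round what is visible of it).
- r.spot_point(camera, query): "centre" ([column, row] in pixels: a listed point, or the origin of a listed thing).
The state is a dict: "time_s": time; "joints": joint angles; "qd": joint speeds; "joint_torque": joint torques, N m; "tcp_pos": TCP position; "eef_rot": TCP orientation; "contact_force": force on the tool from outside, world axes, zero at the start; "moment": the same for the moment, N m; "gripper_width": finger opening in m.
Only numpy, scipy, OpenCV 4.12 (cv2) and the standard library are available. Lean on these libraries where they do the work, as an engineer would, in place of code of your own. Each camera call takes 0.05 s, during which the arm holds its last target.

TASK

The table has been wiped and its small things were left in a pile: lay the nook out again for tonight's game. Set the celadon teacup in the middle of the round wooden saucer, the round boxwood piece case in the middle of the shogi board, and the iron turtle trivet on its feet in the middle of the square lacquer tray, then stand the pewter flask in the middle of the trivet. Keep the four upright and set them down gently without dropping them, and leave the little sake cup, the folding fan and the sweets dish where they are.

Things in the scene. Friction and masses are not known exactly. Their poses are not given: they have to be found in the camera images.
- cup: loose celadon (pale grey-green glazed) teacup, open at the top, no handle; 62 mm high, nearly straight wall 58 mm in outer diameter from 20 mm up to the rim, wall 4 mm, foot 40 mm in diameter, about 170 g. Origin: centre of its underside, z up along its axis. At the start it stands upright on top of the piece case, at the top of the pile.
- case: loose round boxwood (yellow wood) piece case, a closed plain cylinder 68 mm in diameter and 50 mm high with a flat top and a dark seam round it; its lid does not come off; about 160 g. Origin: centre of its underside, z up along its axis. At the start it stands on the trivet, with the cup on it.
- trivet: loose black iron turtle, bottom of the pile: flat ridged oval shell 90 mm long (its x), straight sides 66 mm apart (its y; grip there: 24 mm long about the middle), top 20 mm and lower face 10 mm above its feet's undersides; flippers reach 55 mm in x, 47 mm in y, head 66 mm at -x, tail 58 mm at +x. About 400 g. Origin: shell's centre, at feet level; z up. Its y starts within 0.5 rad of world y.
- flask: loose pewter sake flask standing upright on the table: 124 mm high, belly 66 mm in diameter at 45 mm height, foot 48 mm in diameter, straight round neck 30 mm in diameter from 94 mm to the top (124 mm), the place to grip; about 350 g. Origin: centre of its underside, z up along its axis.
- saucer: fixed round dark-brown wooden saucer, 120 mm in diameter, rim 11 mm high, with a flat inner floor about 85 mm in diameter at 6 mm height (a darker disc 47 mm wide marks its middle). Origin: centre of its underside, z up.
- board: fixed shogi board, a yellow wooden slab 220 mm (its x) by 200 mm (its y), 20 mm thick, with a ruled grid of nine by nine squares on its flat top. Origin: centre of its underside, so the middle of its top is 20 mm above; z up.
- tray: fixed square dark-red lacquer tray, 180 mm by 180 mm outside, flat inner floor 168 mm square at 6 mm height, rim 6 mm thick and 14 mm high. Origin: centre of its underside, z up.
- sake_cup: bystander, to be left where it is: small loose pewter cup, 48 mm in diameter at the rim, 36 mm high, standing on the table between the pile and the flask. Origin: centre of its underside.
- fan: bystander, to be left where it is: half-open folding fan lying loose and flat on the far part of the table, a sector of about 25 degrees and 160 mm radius, 7 mm thick. Origin: under its middle, 95 mm from the pivot, which lies at -x.
- sweets_dish: bystander, to be left where it is: loose square white dish, 74 mm by 74 mm, 12 mm high, with two round rice crackers on it. Origin: centre of its underside.
Not all that is in view belongs to the job. Leave any purple or turquoise look-alike of the flask alone.

How it is judged (in metres and radians):
At the end, for the whole second after the job is handed in: Cup upright on the saucer's floor within 12 mm of its middle; case upright on the board and trivet on its feet on the tray's floor, each within 15 mm of the middle; flask upright on the trivet's shell within 12 mm of its middle; all released and at rest (horizontal distance between cup and saucer below 0.012 m and z of cup in the frame of saucer between 0.003 and 0.01 m and angle between each of cup, case, trivet, flask's own z axis and vertical below 0.1 rad and horizontal distance between case and board below 0.015 m and z of case in the frame of board between 0.017 and 0.024 m and horizontal distance between trivet and tray below 0.015 m and z of trivet in the frame of tray between 0.003 and 0.01 m and horizontal distance between flask and trivet below 0.012 m and z of flask in the frame of trivet between 0.017 and 0.024 m and linear speed of each of cup, case, trivet, flask below 0.02 m/s); the robot touches nothing.
It fails at once if the cup, the case, the trivet or the flask is tipped by more than about 40 degrees (angle between any of cup, case, trivet, flask's own z axis and vertical above 0.7 rad).
It fails at once if a thing is dropped or slammed onto its place (cup or case over 35 N, trivet or flask over 50 N) (contact force between cup and saucer above 35 N or contact force between case and board above 35 N or contact force between trivet and tray above 50 N or contact force between flask and trivet above 50 N).
It fails at once if the sake cup, the fan or the sweets dish is moved by more than 25 mm (distance of any of sake_cup, fan, sweets_dish from where it was at the start of the episode above 0.025 m).
It also fails if it takes over 128 s, if anything falls off the work surface, if the arm or the gripper's body presses on something with over 40 N, if the wrist force passes 120 N, or if a joint passes its speed limit or range.

## Working session

There is one attempt and no reset: what is moved stays moved. The work goes in short steps, Python scripts to look and compute and a tool call to move; the robot and the scene stay as the last step left them, time stands still between calls to the robot, and variables do not carry over. Pictures are saved under pics/ and viewed, and the job is handed in when it is done.

Besides the shell and the picture viewer there is one more tool, called as name(argument=value, ...), one argument or row to a line, values as JSON. arm_command: Moves the arm, as the interface text tells. Shift numbers are shares of 0.02 m and turn numbers shares of 0.08 rad, none past 1 either way. Its arguments: {"type":"object","properties":{"plan":{"type":"array","items":{"type":"object","properties":{"dx":{"type":"number"},"dy":{"type":"number"},"dz":{"type":"number"},"wx":{"type":"number"},"wy":{"type":"number"},"wz":{"type":"number"}}}},"fingers":{"type":"number"},"force":{"type":"number"}},"required":["plan"]}

```bash
ls; mkdir -p pics
cat > h.py <<'E'
import numpy as np, cv2
from plant import r
def cap(n,f=None):
    m=r.camera_model(n); p,d=r.capture(n)
    if f: cv2.imwrite('pics/'+f,cv2.cvtColor(p,cv2.COLOR_RGB2BGR))
    return p,d,m
def foc(m,h=420): return h/2/np.tan(np.radians(m['vertical_fov'])/2)
def cloud(d,m):
    f=foc(m); v,u=np.mgrid[:d.shape[0],:d.shape[1]]
    c=np.stack([(u-m['cx'])/f*d,(v-m['cy'])/f*d,d],-1)
    R=np.array(m['R']);t=np.array(m['t'])
    w=(c-t)@R
    w[d<=0]=np.nan
    return w
E
python3 - <<'E'
from h import *
print(r.get_state())
for n in ['scene','side','wrist']:
    p,d,m=cap(n,n+'0.png'); print(n,m)
    np.savez('/tmp/'+n+'0.npz',p=p,d=d,**{k:np.array(v) for k,v in m.items()})
E
```

```text
pics
{'time_s': 0.0, 'joints': array([-5.91823636e+01,  2.05908209e+01,  6.33086912e-01, -2.07284964e-02,
       -7.01353943e+01, -1.65070252e+01]), 'qd': array([ 0.04052564,  0.06228989, -0.03382838, -0.02219337, -0.00259422,
        0.06570196]), 'joint_torque': array([ 1.78894206e-03, -5.82718492e+01,  2.93050539e+01,  6.99776441e+00,
        6.57933037e-03, -1.67744938e-04]), 'tcp_pos': array([ 0.16670618, -0.65359752,  0.23662247]), 'eef_rot': array([ 94.69058993,  89.90485424, 108.99414175]), 'contact_force': array([-0.40894782,  0.36381015, -0.47514203]), 'moment': array([-0.02993733, -0.04130906, -0.03592876]), 'gripper_width': 0.08771169791942318}
scene {'vertical_fov': 51.159698830827686, 'cx': 275.7442542075095, 'cy': 210.57262669297359, 'R': array([[-0.53186548,  0.84681345, -0.00510858],
       [ 0.72100086,  0.44966472, -0.52721856],
       [-0.44415861, -0.28409264, -0.84971436]]), 't': array([ 0.2901916 , -0.33912083,  1.56108787])}
side {'vertical_fov': 53.40916912459765, 'cx': 278.4072487931938, 'cy': 203.95294377823512, 'R': array([[-0.84974935, -0.52718339, -0.00192678],
       [-0.29806932,  0.48345618, -0.8230582 ],
       [ 0.43483413, -0.69881886, -0.56795377]]), 't': array([0.48595275, 0.2137132 , 0.96868805])}
wrist {'vertical_fov': 70.19546017447708, 'cx': 278.80728277838637, 'cy': 208.57709389692477, 'R': array([[-0.24792818,  0.96877779,  0.0011033 ],
       [ 0.93921122,  0.24008202,  0.24544429],
       [ 0.2375161 ,  0.06188879, -0.96941007]]), 't': array([ 0.67429435, -0.03053934,  0.38923337])}
```

View pics/scene0.png

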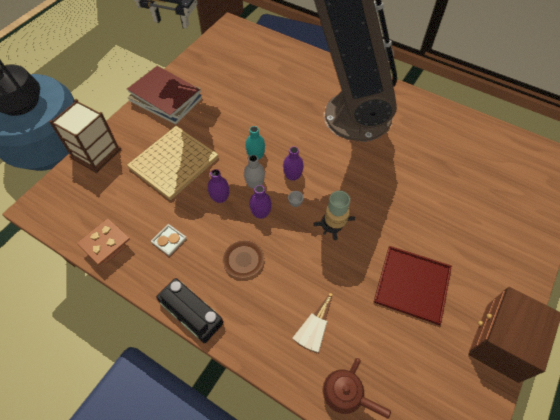

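View pics/side0.png

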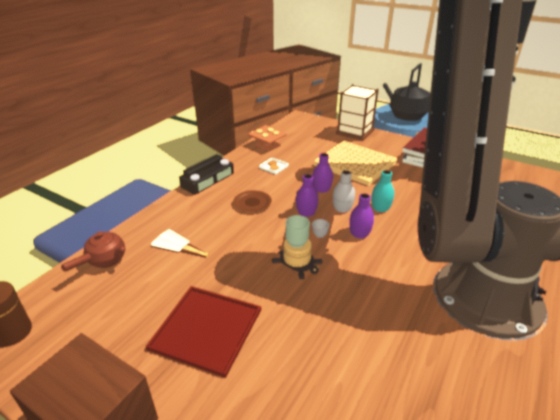

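View pics/wrist0.png

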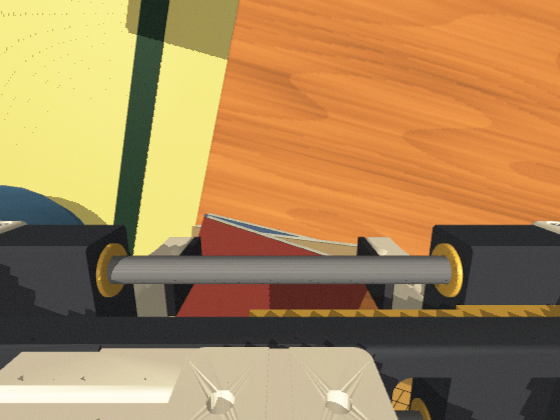

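The scene shows the pile (cup, case and trivet) at about (338,212). The board is at (174,162), the saucer at (244,260), the tray at (414,285), the sake cup at (296,199), the fan at (315,325) and the sweets dish at (169,240). There are five flask shapes: grey (255,174), turquoise (256,143) and purple (293,164), (218,187), (261,203). The grey one is the pewter flask. Next I'll measure them.

```bash
cat > m1.py <<'E'
from h import *
for n in ['scene','side']:
    p,d,m=cap(n); w=cloud(d,m)
    np.save(f'/tmp/w_{n}.npy',w)
    for q in ['cup','case','trivet','flask','saucer','board','tray','sake_cup','fan','sweets_dish']:
        o=r.cut_out(n,q); s=r.spot_point(n,q)
        for k in o[:2]:
            if k['score']<0.3: continue
            x=w[k['mask']]; x=x[np.isfinite(x[:,0])]
            print(n,q,round(k['score'],2),k['bbox'],'med',np.median(x,0).round(4),'lo',np.percentile(x,2,axis=0).round(3),'hi',np.percentile(x,98,axis=0).round(3))
        print('   spot',[(round(k['score'],2),np.round(k['centre'],1)) for k in s[:3]])
p=cv2.imread('pics/scene0.png'); cv2.imwrite('pics/cr.png',cv2.resize(p[110:250,190:370],None,fx=4,fy=4,interpolation=cv2.INTER_CUBIC))
E
python3 m1.py
```

```text
scene cup 0.88 [330.7, 190.8, 20.9, 24.8] med [0.4275 0.1376 0.1105] lo [0.408 0.114 0.069] hi [0.463 0.166 0.134]
   spot [(0.82, array([339.7, 207.2])), (0.48, array([293. , 202.2]))]
scene case 0.65 [325.4, 210.8, 24.2, 16.4] med [0.4579 0.1544 0.0603] lo [0.425 0.119 0.028] hi [0.466 0.173 0.073]
   spot [(0.87, array([335.7, 220.7])), (0.54, array([167.3, 242.7]))]
scene trivet 0.49 [314.5, 216.3, 36.4, 23.3] med [0.4673 0.1357 0.0145] lo [ 0.395  0.092 -0.001] hi [0.485 0.179 0.029]
   spot [(0.78, array([334.2, 219.9]))]
scene flask 0.94 [204.2, 168.3, 24.8, 35.9] med [ 0.5527 -0.1995  0.0715] lo [ 0.519 -0.236  0.001] hi [ 0.572 -0.181  0.125]
scene flask 0.92 [246.9, 154.9, 18.5, 32.6] med [ 0.4511 -0.1385  0.0731] lo [ 0.422 -0.168  0.02 ] hi [ 0.47  -0.117  0.125]
   spot [(0.91, array([253.9, 156.7])), (0.9, array([289.7, 173.6])), (0.81, array([257.2, 181.3]))]
scene saucer 0.78 [223.3, 241.8, 40.7, 34.8] med [ 0.6825 -0.0255  0.0073] lo [ 0.63  -0.077  0.002] hi [0.735 0.027 0.013]
   spot [(0.95, array([244.2, 260. ])), (0.63, array([294.7, 200.8])), (0.54, array([166.
[... 2235 characters left out ...]
0.457 0.023 0.038]
   spot [(0.7, array([356.4, 163.9]))]
side tray 0.96 [146.6, 283.0, 113.6, 94.3] med [0.4908 0.4244 0.0071] lo [0.4   0.322 0.003] hi [0.585 0.511 0.016]
   spot []
side sake_cup 0.59 [310.8, 219.6, 18.5, 16.4] med [0.4373 0.0009 0.0286] lo [ 0.416 -0.021  0.007] hi [0.457 0.023 0.038]
   spot [(0.81, array([321., 230.]))]
side fan 0.96 [152.0, 226.5, 59.4, 31.0] med [0.744  0.2432 0.0078] lo [0.65  0.213 0.   ] hi [0.804 0.276 0.011]
   spot [(0.77, array([177.6, 240.5]))]
side sweets_dish 0.57 [256.9, 158.5, 30.6, 17.7] med [ 0.7446 -0.2455  0.0103] lo [ 0.709 -0.285  0.003] hi [ 0.783 -0.21   0.015]
   spot [(0.75, array([206.8, 330.2])), (0.49, array([342.1, 210.9]))]
```

Run:
```python
import numpy as np
for n in ['scene','side']:
    w=np.load(f'/tmp/w_{n}.npy')
    ok=np.isfinite(w[...,0])&(abs(w[...,2])<0.015)&(w[...,0]>0)&(w[...,0]<.9)&(abs(w[...,1])<.6)
    x=w[ok]; A=np.c_[x[:,:2],np.ones(len(x))]
    c=np.linalg.lstsq(A,x[:,2],rcond=None)[0]; print(n,c,len(x))
```

```text
scene [-0.0002602   0.00056791  0.00062531] 87107
side [ 1.86148779e-03 -8.20804612e-05  9.03092025e-04] 80584
```

View pics/cr.png

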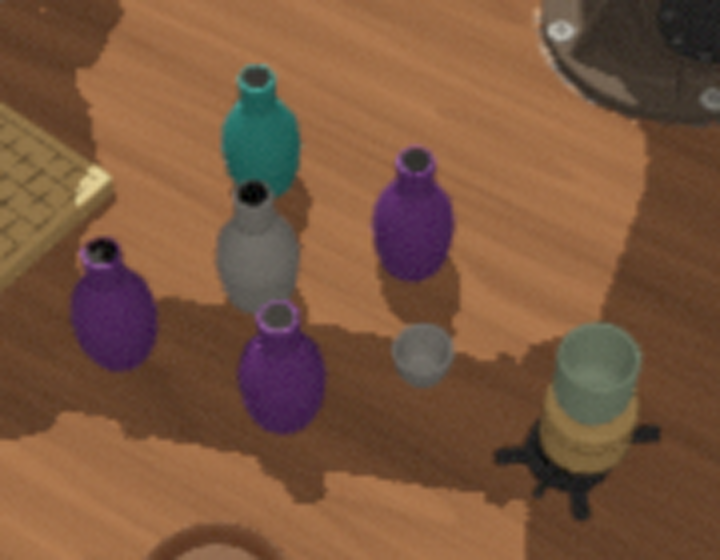

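```bash
cat > m2.py <<'E'
from h import *
from scipy.optimize import least_squares
from scipy.spatial.transform import Rotation as Ro
W={n:np.load(f'/tmp/w_{n}.npy') for n in ['scene','side']}
X=np.concatenate([W[n].reshape(-1,3) for n in W]); 
def near(x,y,rad,z0,z1,src=X):
    with np.errstate(invalid='ignore'):
        k=(np.hypot(src[:,0]-x,src[:,1]-y)<rad)&(src[:,2]>z0)&(src[:,2]<z1)
    return src[k]
def circ(x,y,R,z0,z1,mar=0.015):
    for n in ['scene','side',None]:
        P=near(x,y,R+mar,z0,z1,X if n is None else W[n].reshape(-1,3))
        if len(P)<6: print('few',n);continue
        f=lambda c:np.hypot(P[:,0]-c[0],P[:,1]-c[1])-R
        s=least_squares(f,[x,y],loss='soft_l1',f_scale=0.002)
        print(n,len(P),s.x.round(4),'rms',np.sqrt(np.mean(f(s.x)**2)).round(4))
if __name__=='__main__':
    print('cup');circ(.437,.139,.029,.095,.129)
    print('case');circ(.437,.139,.034,.028,.064)
    print('sake');circ(.437,.001,.024,.026,.036)
    print('necks')
    for n in W:
        w=W[n].reshape(-1,3)
        with np.errstate(invalid='ignore'): k=w[(w[:,2]>.1)&(w[:,2]<.13)&(w[:,0]>.25)&(w[:,0]<.65)&(w[:,1]<.05)&(w[:,1]>-.3)]
        im=np.zeros((400,400),np.uint8); 
        im[((k[:,0]-.25)*1000).astype(int),((k[:,1]+.3)*1000).astype(int)]=255
        c,l,s,ce=cv2.connectedComponentsWithStats(cv2.dilate(im,np.ones((7,7))))
        for i in range(1,c):
            if s[i,4]>200:
                g=[.25+ce[i][1]/1000,-.3+ce[i][0]/1000]; print(n,'guess',np.round(g,3),end=' '); circ(*g,.015,.1,.122,.012)
    print('flask belly');circ(.447,-.146,.033,.038,.052,.01)
    R=Ro.from_euler('xyz',[94.69,89.905,108.994],degrees=True).as_matrix();print(R.round(3))
E
python3 m2.py
```

```text
cup
scene 255 [0.436  0.1393] rms 0.0027
side 435 [0.4337 0.1383] rms 0.0026
None 690 [0.435 0.139] rms 0.0027
case
scene 147 [0.431  0.1391] rms 0.0009
side 298 [0.4321 0.1374] rms 0.0011
None 445 [0.4318 0.1377] rms 0.0012
sake
scene 69 [0.4387 0.0034] rms 0.0034
side 97 [0.4379 0.0024] rms 0.0038
None 166 [0.4386 0.0029] rms 0.0037
necks
scene guess [ 0.341 -0.209] scene 57 [ 0.3393 -0.2109] rms 0.0026
side 75 [ 0.3403 -0.212 ] rms 0.002
None 132 [ 0.3399 -0.2117] rms 0.0023
scene guess [ 0.346 -0.062] scene 50 [ 0.3454 -0.0629] rms 0.0027
side 83 [ 0.3456 -0.0644] rms 0.0013
None 133 [ 0.3457 -0.064 ] rms 0.002
scene guess [ 0.438 -0.148] scene 56 [ 0.4358 -0.1486] rms 0.003
side 66 [ 0.4377 -0.151 ] rms 0.0017
None 122 [ 0.4369 -0.1504] rms 0.0026
scene guess [ 0.52  -0.072] scene 53 [ 0.5199 -0.0728] rms 0.0023
side 63 [ 0.5207 -0.0736] rms 0.0016
None 116 [ 0.5204 -0.0734] rms 0.002
scene guess [ 0.541 -0.212] scene 49 [ 0.5394 -0.2124] rms 0.0027
side 65 [ 0.5407 -0.214 ] rms 0.0019
None 114 [ 0.5403 -0.2135] rms 0.0024
side guess [ 0.339 -0.209] scene 57 [ 0.3393 -0.2109] rms 0.0026
side 75 [ 0.3403 -0.212 ] rms 0.002
None 132 [ 0.3399 -0.2117] rms 0.0023
side guess [ 0.344 -0.062] scene 50 [ 0.3454 -0.0629] rms 0.0027
side 83 [ 0.3456 -0.0644] rms 0.0013
None 133 [ 0.3457 -0.064 ] rms 0.002
side guess [ 0.436 -0.149] scene 56 [ 0.4358 -0.1486] rms 0.003
side 66 [ 0.4377 -0.151 ] rms 0.0017
None 122 [ 0.4369 -0.1504] rms 0.0026
side guess [ 0.519 -0.071] scene 53 [ 0.5199 -0.0728] rms 0.0023
side 63 [ 0.5207 -0.0736] rms 0.0016
None 116 [ 0.5204 -0.0734] rms 0.002
side guess [ 0.538 -0.211] scene 49 [ 0.5394 -0.2124] rms 0.0027
side 65 [ 0.5407 -0.214 ] rms 0.0019
None 114 [ 0.5403 -0.2135] rms 0.0024
flask belly
scene 57 [ 0.4365 -0.15  ] rms 0.0012
side 89 [ 0.4386 -0.1516] rms 0.0017
None 146 [ 0.4377 -0.1513] rms 0.0017
[[-0.001 -0.247  0.969]
 [ 0.002  0.969  0.247]
 [-1.     0.002 -0.   ]]
```

```bash
cat > m3.py <<'E'
from m2 import *
def rect(x,y,rad,z0,z1):
    for n in W:
        P=near(x,y,rad,z0,z1,W[n].reshape(-1,3))
        im=np.zeros((500,500),np.uint8)
        ij=np.round((P[:,:2]-[x-.25,y-.25])*1000).astype(int); im[ij[:,0],ij[:,1]]=255
        im=cv2.morphologyEx(cv2.morphologyEx(im,cv2.MORPH_CLOSE,np.ones((9,9))),cv2.MORPH_OPEN,np.ones((15,15)))
        c=max(cv2.findContours(im,0,2)[0],key=cv2.contourArea)
        (a,b),s,an=cv2.minAreaRect(c); print(n,'center',round(x-.25+b/1000,4),round(y-.25+a/1000,4),s,an)
print('board');rect(.52,-.415,.17,.0165,.025)
print('tray');rect(.495,.418,.15,.0035,.02)
print('saucer');
for n in W:
    P=near(.683,-.026,.075,.0085,.02,W[n].reshape(-1,3)); P=P[np.hypot(P[:,0]-.683,P[:,1]+.026)>.035]
    (a,b),s=cv2.minEnclosingCircle((P[:,:2]*1000).astype(np.float32)); print(n,a,b,s)
    f=lambda c:np.hypot(P[:,0]-c[0],P[:,1]-c[1])-c[2]
    print(least_squares(f,[.683,-.026,.055],loss='soft_l1',f_scale=.002).x.round(4))
# heights near board & tray & saucer
for nm,x,y in [('board',.52,-.415),('tray',.495,.418),('saucer',.683,-.026)]:
    P=near(x,y,.25,.06,.5); 
    if len(P): print(nm,'tall nearby', P[:,2].max().round(3), 'closest',np.hypot(P[:,0]-x,P[:,1]-y).min().round(3), P.min(0).round(3),P.max(0).round(3))
# trivet points
P=near(.433,.138,.075,.004,.026)
im=np.full((160,160,3),255,np.uint8)
ij=np.round((P[:,:2]-[.353,.058])*1000).astype(int)
for (i,j),z in zip(ij,P[:,2]): 
    if 0<=i<160 and 0<=j<160: im[159-i,159-j]=(0,int(z*8000),int(255-z*8000))
cv2.imwrite('pics/triv0.png',cv2.resize(im,None,fx=4,fy=4,interpolation=0))
E
python3 m3.py
```

```text
board
scene center 0.5138 -0.4193 (201.30836486816406, 219.66551208496094) 7.125016689300537
side center 0.5066 -0.4196 (189.7061004638672, 228.18936157226562) 15.046390533447266
tray
scene center 0.4966 0.4166 (185.86000061035156, 183.80966186523438) 79.29864501953125
side center 0.4944 0.4165 (181.61260986328125, 183.04319763183594) 78.80488586425781
saucer
scene 683.364990234375 -25.299381256103516 60.227535247802734
[ 0.6833 -0.0246  0.053 ]
side 683.12451171875 -26.390869140625 61.367835998535156
[ 0.6827 -0.0261  0.0523]
board tall nearby 0.178 closest 0.18 [ 0.35 -0.66  0.06] [ 0.678 -0.179  0.178]
tray tall nearby 0.136 closest 0.181 [0.438 0.598 0.06 ] [0.602 0.668 0.136]
saucer tall nearby 0.129 closest 0.137 [ 0.453 -0.237  0.06 ] [0.924 0.017 0.129]
```

View pics/triv0.png

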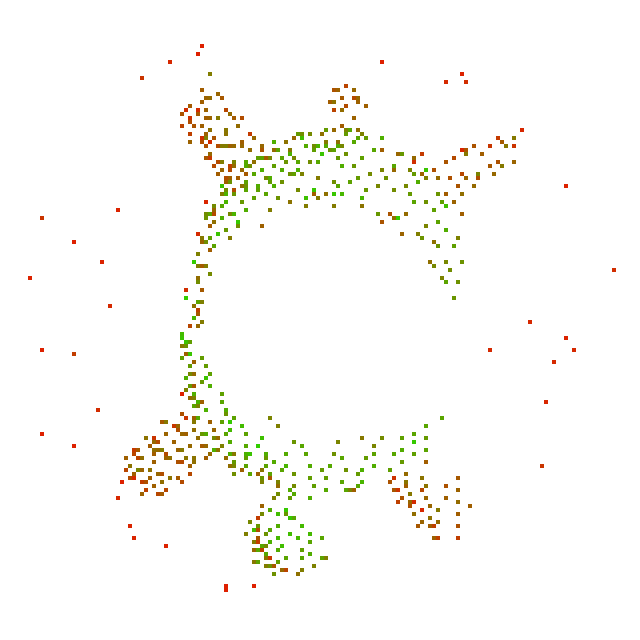

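arm_command(
  plan=[
    {"dy": 0.8,"dz": 1,"wx": 0.22},
    {"dy": 0.8,"dz": 1,"wx": 0.22},
    {"dy": 0.8,"dz": 1,"wx": 0.22},
    {"dy": 0.8,"dz": 1,"wx": 0.22},
    {"dy": 0.8,"dz": 1,"wx": 0.22},
    {"dy": 0.8,"dz": 1,"wx": 0.22},
    {"dy": 0.8,"dz": 1,"wx": 0.22},
    {"dy": 0.8,"dz": 1,"wx": 0.22},
    {"dy": 1,"dz": 1,"wx": 0.22},
    {"dy": 1,"dz": 1,"wx": 0.22},
    {"dy": 1,"dz": 1,"wx": 0.22},
    {"dy": 1,"dz": 1,"wx": 0.22},
    {"dy": 1,"dz": 0.5,"wx": 0.22},
    {"dy": 1,"dz": 0,"wx": 0.22},
  ],
  fingers=-1,
  force=20,
)

```text
schema error: expected keys dx, dy, dz, wx, wy, wz
```

```bash
cat > st.py <<'E'
from h import *
from scipy.spatial.transform import Rotation as Ro
import sys
def st(*tgt):
    s=r.get_state(); R=Ro.from_euler('xyz',s['eef_rot'],degrees=True).as_matrix()
    print('t',round(s['time_s'],2),'tcp',s['tcp_pos'].round(4),'w',round(float(s['gripper_width']),4),'F',s['contact_force'].round(1),'j',s['joints'].round(0))
    print('y-axis yaw',np.degrees(np.arctan2(R[1,1],R[0,1])).round(2),'xdown',R[:,0].round(4))
    if len(tgt)>=3: print('shares dx dy dz:',(R.T@(np.array(tgt[:3])-s['tcp_pos'])/.02).round(2))
    if len(tgt)>3:
        c,sn=np.cos(np.radians(tgt[3])),np.sin(np.radians(tgt[3]))
        T=np.array([[0,c,sn],[0,sn,-c],[-1,0,0]]).T.T
        T=np.column_stack([[0,0,-1],[c,sn,0],np.cross([0,0,-1],[c,sn,0])])
        print('shares w:',(Ro.from_matrix(R.T@T).as_rotvec()/.08).round(2))
    return s,R
if __name__=='__main__': st(*map(float,sys.argv[1:]))
E
python3 st.py .435 .139 .2 90
```

```text
t 2.25 tcp [ 0.1668 -0.654   0.2375] w 0.088 F [-0.1  0.5 -0.1] j [-59.  21.   1.   0. -70. -17.]
y-axis yaw 104.31 xdown [-0.  0. -1.]
shares dx dy dz: [ 1.88 35.11 22.79]
shares w: [ 3.12 -0.   -0.  ]
```

arm_command(
  plan=[
    {"dx": 0,"dy": 0.8,"dz": 1,"wx": 0.22,"wy": 0,"wz": 0},
    {"dx": 0,"dy": 0.8,"dz": 1,"wx": 0.22,"wy": 0,"wz": 0},
    {"dx": 0,"dy": 0.8,"dz": 1,"wx": 0.22,"wy": 0,"wz": 0},
    {"dx": 0,"dy": 0.8,"dz": 1,"wx": 0.22,"wy": 0,"wz": 0},
    {"dx": 0,"dy": 0.8,"dz": 1,"wx": 0.22,"wy": 0,"wz": 0},
    {"dx": 0,"dy": 0.8,"dz": 1,"wx": 0.22,"wy": 0,"wz": 0},
    {"dx": 0,"dy": 0.8,"dz": 1,"wx": 0.22,"wy": 0,"wz": 0},
    {"dx": 0,"dy": 0.8,"dz": 1,"wx": 0.22,"wy": 0,"wz": 0},
    {"dx": 0,"dy": 1,"dz": 1,"wx": 0.22,"wy": 0,"wz": 0},
    {"dx": 0,"dy": 1,"dz": 1,"wx": 0.22,"wy": 0,"wz": 0},
    {"dx": 0,"dy": 1,"dz": 1,"wx": 0.22,"wy": 0,"wz": 0},
    {"dx": 0,"dy": 1,"dz": 1,"wx": 0.22,"wy": 0,"wz": 0},
    {"dx": 0,"dy": 1,"dz": 0.5,"wx": 0.22,"wy": 0,"wz": 0},
    {"dx": 0,"dy": 1,"dz": 0,"wx": 0.22,"wy": 0,"wz": 0},
  ],
  fingers=-1,
  force=20,
)

```text
time_s: 3.42
tcp_pos: [0.3917, -0.3642, 0.2369]
eef_rot: [-55.4, 89.9, -56.3]
contact_force: [0.1, 0.9, 0.7]
gripper_width: 0.0876
```

```bash
python3 st.py .435 .139 .2 90
```

```text
t 3.42 tcp [ 0.3917 -0.3642  0.2369] w 0.0876 F [0.1 0.9 0.7] j [-22.   7. -17.   0. -65. -69.]
y-axis yaw 89.17 xdown [ 0.0011 -0.0016 -1.    ]
shares dx dy dz: [ 1.81 25.19  1.8 ]
shares w: [-0.18  0.01  0.02]
```

arm_command(
  plan=[
    {"dx": 0,"dy": 1,"dz": 0.1,"wx": 0,"wy": 0,"wz": 0},
    {"dx": 0,"dy": 1,"dz": 0.1,"wx": 0,"wy": 0,"wz": 0},
    {"dx": 0,"dy": 1,"dz": 0.1,"wx": 0,"wy": 0,"wz": 0},
    {"dx": 0,"dy": 1,"dz": 0.1,"wx": 0,"wy": 0,"wz": 0},
    {"dx": 0,"dy": 1,"dz": 0.1,"wx": 0,"wy": 0,"wz": 0},
    {"dx": 0,"dy": 1,"dz": 0.1,"wx": 0,"wy": 0,"wz": 0},
    {"dx": 0,"dy": 1,"dz": 0.1,"wx": 0,"wy": 0,"wz": 0},
    {"dx": 0,"dy": 1,"dz": 0.1,"wx": 0,"wy": 0,"wz": 0},
    {"dx": 0,"dy": 1,"dz": 0.1,"wx": 0,"wy": 0,"wz": 0},
    {"dx": 0,"dy": 1,"dz": 0.1,"wx": 0,"wy": 0,"wz": 0},
    {"dx": 0,"dy": 1,"dz": 0.1,"wx": 0,"wy": 0,"wz": 0},
    {"dx": 0,"dy": 1,"dz": 0.1,"wx": 0,"wy": 0,"wz": 0},
    {"dx": 0,"dy": 1,"dz": 0.1,"wx": 0,"wy": 0,"wz": 0},
    {"dx": 0,"dy": 1,"dz": 0.1,"wx": 0,"wy": 0,"wz": 0},
    {"dx": 0,"dy": 1,"dz": 0.1,"wx": 0,"wy": 0,"wz": 0},
    {"dx": 0,"dy": 1,"dz": 0.1,"wx": 0,"wy": 0,"wz": 0},
    {"dx": 0,"dy": 1,"dz": 0.1,"wx": 0,"wy": 0,"wz": 0},
    {"dx": 0,"dy": 1,"dz": 0.1,"wx": 0,"wy": 0,"wz": 0},
    {"dx": 0.5,"dy": 1,"dz": 0.1,"wx": 0,"wy": 0,"wz": 0},
    {"dx": 0.5,"dy": 1,"dz": 0.1,"wx": 0,"wy": 0,"wz": 0},
  ],
)

```text
time_s: 5.08
tcp_pos: [0.4399, 0.0563, 0.2229]
eef_rot: [8.0, 89.0, 7.3]
contact_force: [0.7, 0.4, -0.3]
gripper_width: 0.0878
```

```bash
python3 st.py .435 .139 .16 90
```

```text
t 5.08 tcp [0.4399 0.0563 0.2229] w 0.0878 F [ 0.7  0.4 -0.3] j [  33.   -2.  -29.    0.  -62. -124.]
y-axis yaw 89.22 xdown [ 0.0172  0.0022 -0.9999]
shares dx dy dz: [ 3.15  4.12 -0.36]
shares w: [-0.17  0.21 -0.03]
```

arm_command(
  plan=[
    {"dx": 0.3,"dy": 1,"dz": -0.1,"wx": 0,"wy": 0,"wz": 0},
    {"dx": 0.3,"dy": 1,"dz": -0.1,"wx": -0.1,"wy": 0.1,"wz": 0},
    {"dx": 0.3,"dy": 1,"dz": -0.1,"wx": 0,"wy": 0.1,"wz": 0},
    {"dx": 0.3,"dy": 0.7,"dz": 0,"wx": 0,"wy": 0,"wz": 0},
    {"dx": 0.5,"dy": 0.4,"dz": 0,"wx": 0,"wy": 0,"wz": 0},
    {"dx": 0.5,"dy": 0,"dz": 0,"wx": 0,"wy": 0,"wz": 0},
  ],
)

```text
time_s: 5.58
tcp_pos: [0.4355, 0.1466, 0.1786]
eef_rot: [48.0, 89.6, 47.9]
contact_force: [0.2, 0.4, 0.7]
gripper_width: 0.0877
```

```bash
python3 st.py .435 .139 .102 90
python3 - <<'E'
from h import *
cap('wrist','w1.png')
E
```

```text
t 5.58 tcp [0.4355 0.1466 0.1786] w 0.0877 F [0.2 0.4 0.7] j [  43.    3.  -31.   -0.  -56. -133.]
y-axis yaw 89.91 xdown [ 0.0052  0.0058 -1.    ]
shares dx dy dz: [ 3.83 -0.4  -0.04]
shares w: [-0.02  0.07 -0.07]
```

View pics/w1.png

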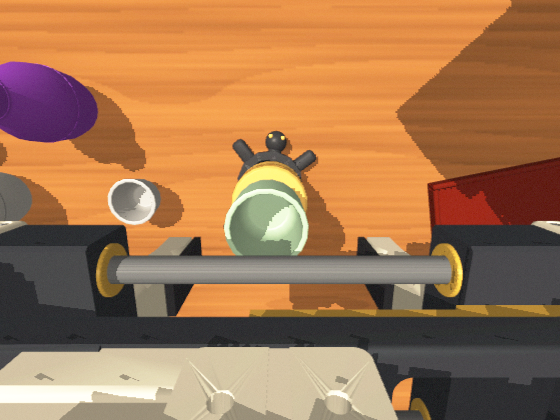

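The wrist view shows the cup at (265,228) between the open fingers. The sake cup is at (135,200), well clear. Now lowering onto the cup.

arm_command(
  plan=[
    {"dx": 0.6,"dy": -0.35,"dz": 0,"wx": 0,"wy": 0.05,"wz": 0},
    {"dx": 0.7,"dy": 0,"dz": 0,"wx": 0,"wy": 0,"wz": -0.05},
    {"dx": 0.7,"dy": 0,"dz": 0,"wx": 0,"wy": 0,"wz": 0},
    {"dx": 0.7,"dy": 0,"dz": 0,"wx": 0,"wy": 0,"wz": 0},
    {"dx": 0.5,"dy": 0,"dz": 0,"wx": 0,"wy": 0,"wz": 0},
    {"dx": 0.4,"dy": 0,"dz": 0,"wx": 0,"wy": 0,"wz": 0},
    {"dx": 0.2,"dy": 0,"dz": 0,"wx": 0,"wy": 0,"wz": 0},
    {"dx": 0,"dy": 0,"dz": 0,"wx": 0,"wy": 0,"wz": 0},
  ],
)

```text
time_s: 6.3
tcp_pos: [0.4343, 0.1355, 0.097]
eef_rot: [-157.3, 89.9, -157.4]
contact_force: [-0.0, -0.4, -0.5]
gripper_width: 0.0879
```

```bash
python3 st.py .435 .139 .102 90
```

```text
t 6.3 tcp [0.4343 0.1355 0.097 ] w 0.0879 F [-0.  -0.4 -0.5] j [  42.    8.  -37.   -0.  -45. -132.]
y-axis yaw 89.81 xdown [-1.2e-03 -5.0e-04 -1.0e+00]
shares dx dy dz: [-0.25  0.17  0.04]
shares w: [-0.04 -0.01  0.01]
```

arm_command(
  plan=[
    {"dx": 0,"dy": 0.17,"dz": 0.04,"wx": 0,"wy": 0,"wz": 0},
    {"dx": 0,"dy": 0,"dz": 0,"wx": 0,"wy": 0,"wz": 0},
    {"dx": 0,"dy": 0,"dz": 0,"wx": 0,"wy": 0,"wz": 0},
    {"dx": 0,"dy": 0,"dz": 0,"wx": 0,"wy": 0,"wz": 0},
    {"dx": 0,"dy": 0,"dz": 0,"wx": 0,"wy": 0,"wz": 0},
    {"dx": 0,"dy": 0,"dz": 0,"wx": 0,"wy": 0,"wz": 0},
  ],
  fingers=1,
  force=15,
)

```text
time_s: 6.8
tcp_pos: [0.4364, 0.1399, 0.0993]
eef_rot: [39.9, 89.9, 39.7]
contact_force: [-0.2, 0.0, -0.4]
gripper_width: 0.0578
```

```bash
python3 st.py .435 .139 .102 90
```

```text
t 6.8 tcp [0.4364 0.1399 0.0993] w 0.0578 F [-0.2  0.  -0.4] j [  43.    8.  -37.    0.  -45. -133.]
y-axis yaw 89.83 xdown [ 0.0017  0.0014 -1.    ]
shares dx dy dz: [-0.14 -0.04 -0.07]
shares w: [-0.04  0.02 -0.02]
```

arm_command(
  plan=[
    {"dx": -0.4,"dy": 0,"dz": 0,"wx": 0,"wy": 0,"wz": 0},
    {"dx": -0.8,"dy": 0,"dz": 0,"wx": 0,"wy": 0,"wz": 0},
    {"dx": -0.8,"dy": 0,"dz": 0,"wx": 0,"wy": 0,"wz": 0},
    {"dx": -0.3,"dy": -0.35,"dz": 0.5,"wx": 0,"wy": 0,"wz": 0},
    {"dx": 0,"dy": -0.65,"dz": 1,"wx": 0,"wy": 0,"wz": 0},
    {"dx": 0,"dy": -0.65,"dz": 1,"wx": 0,"wy": 0,"wz": 0},
    {"dx": 0,"dy": -0.65,"dz": 1,"wx": 0,"wy": 0,"wz": 0},
    {"dx": 0,"dy": -0.65,"dz": 1,"wx": 0,"wy": 0,"wz": 0},
    {"dx": 0,"dy": -0.65,"dz": 1,"wx": 0,"wy": 0,"wz": 0},
    {"dx": 0,"dy": -0.65,"dz": 1,"wx": 0,"wy": 0,"wz": 0},
    {"dx": 0,"dy": -0.65,"dz": 1,"wx": 0,"wy": 0,"wz": 0},
    {"dx": 0,"dy": -0.65,"dz": 1,"wx": 0,"wy": 0,"wz": 0},
    {"dx": 0,"dy": -0.65,"dz": 1,"wx": 0,"wy": 0,"wz": 0},
    {"dx": 0,"dy": -0.65,"dz": 1,"wx": 0,"wy": 0,"wz": 0},
    {"dx": 0,"dy": -0.5,"dz": 0.7,"wx": 0,"wy": 0,"wz": 0},
    {"dx": 0,"dy": -0.2,"dz": 0.3,"wx": 0,"wy": 0,"wz": 0},
  ],
)

```text
time_s: 8.13
tcp_pos: [0.674, -0.019, 0.1561]
eef_rot: [54.5, 89.7, 54.5]
contact_force: [-0.3, -0.2, -2.4]
gripper_width: 0.0574
```

```bash
python3 st.py .6835 -.0255 .08 90
```

```text
t 8.13 tcp [ 0.674  -0.019   0.1561] w 0.0574 F [-0.3 -0.2 -2.4] j [  15.   24.   -6.   -0.  -61. -105.]
y-axis yaw 90.08 xdown [ 0.0026  0.0036 -1.    ]
shares dx dy dz: [ 3.81 -0.34  0.47]
shares w: [ 0.02  0.03 -0.05]
```

arm_command(
  plan=[
    {"dx": 0.4,"dy": -0.25,"dz": 0.4,"wx": 0,"wy": 0.03,"wz": -0.05},
    {"dx": 0.8,"dy": 0,"dz": 0,"wx": 0,"wy": 0,"wz": 0},
    {"dx": 0.8,"dy": 0,"dz": 0,"wx": 0,"wy": 0,"wz": 0},
    {"dx": 0.8,"dy": 0,"dz": 0,"wx": 0,"wy": 0,"wz": 0},
    {"dx": 0.6,"dy": 0,"dz": 0,"wx": 0,"wy": 0,"wz": 0},
    {"dx": 0.4,"dy": 0,"dz": 0,"wx": 0,"wy": 0,"wz": 0},
    {"dx": 0,"dy": 0,"dz": 0,"wx": 0,"wy": 0,"wz": 0},
  ],
)

```text
time_s: 8.72
tcp_pos: [0.6825, -0.0247, 0.0759]
eef_rot: [-142.2, 89.9, -142.2]
contact_force: [-0.5, 0.0, -2.1]
gripper_width: 0.0576
```

```bash
python3 st.py .6835 -.0255 .037 90
python3 - <<'E'
from h import *
cap('wrist','w2.png')
p,d,m=cap('side'); w=cloud(d,m); cv2.imwrite('pics/s2.png',cv2.resize(p[120:280,180:380,::-1],None,fx=4,fy=4))
E
```

```text
t 8.72 tcp [ 0.6825 -0.0247  0.0759] w 0.0576 F [-0.5  0.  -2.1] j [  14.   29.   -9.    0.  -52. -104.]
y-axis yaw 90.0 xdown [-0.0013 -0.001  -1.    ]
shares dx dy dz: [ 1.95 -0.04  0.05]
shares w: [-0.   -0.02  0.01]
```

View pics/w2.png

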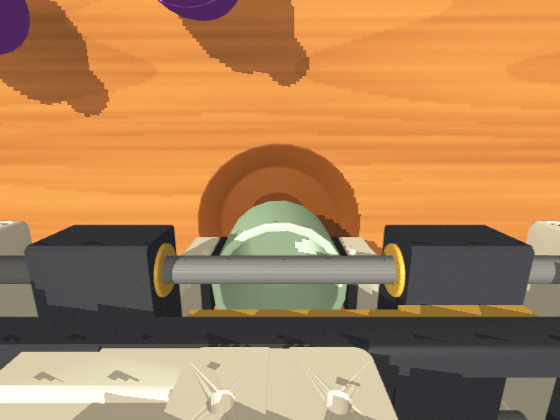

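View pics/s2.png

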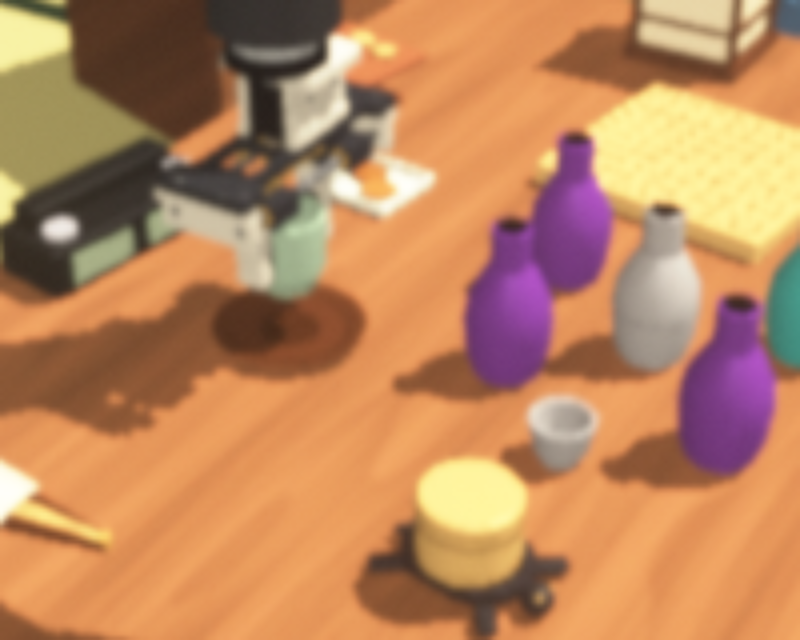

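arm_command(
  plan=[
    {"dx": 0.4,"dy": 0,"dz": 0.08,"wx": 0,"wy": 0,"wz": 0},
    {"dx": 0.5,"dy": 0,"dz": 0,"wx": 0,"wy": 0,"wz": 0},
    {"dx": 0.4,"dy": 0,"dz": 0,"wx": 0,"wy": 0,"wz": 0},
    {"dx": 0.25,"dy": 0,"dz": 0,"wx": 0,"wy": 0,"wz": 0},
    {"dx": 0.1,"dy": 0,"dz": 0,"wx": 0,"wy": 0,"wz": 0},
    {"dx": 0,"dy": 0,"dz": 0,"wx": 0,"wy": 0,"wz": 0},
  ],
)

```text
time_s: 9.32
tcp_pos: [0.6876, -0.024, 0.045]
eef_rot: [-1.3, 89.6, -1.2]
contact_force: [0.9, 0.1, -2.3]
gripper_width: 0.0576
```

```bash
python3 st.py .6845 -.0255 .0353 90
```

```text
t 9.32 tcp [ 0.6876 -0.024   0.045 ] w 0.0576 F [ 0.9  0.1 -2.3] j [  14.   31.  -10.    0.  -49. -104.]
y-axis yaw 90.07 xdown [ 6.7e-03 -1.0e-04 -1.0e+00]
shares dx dy dz: [ 0.49 -0.08 -0.16]
shares w: [0.02 0.08 0.  ]
```

arm_command(
  plan=[
    {"dx": 0.15,"dy": -0.05,"dz": -0.14,"wx": 0,"wy": 0.08,"wz": 0},
    {"dx": 0.12,"dy": 0,"dz": 0,"wx": 0,"wy": 0,"wz": 0},
    {"dx": 0.1,"dy": 0,"dz": 0,"wx": 0,"wy": 0,"wz": 0},
    {"dx": 0,"dy": 0,"dz": 0,"wx": 0,"wy": 0,"wz": 0},
  ],
)

```text
time_s: 9.65
tcp_pos: [0.6847, -0.0252, 0.0372]
eef_rot: [-117.8, 90.0, -117.7]
contact_force: [0.0, -0.2, -2.5]
gripper_width: 0.0575
```

```bash
python3 st.py .6845 -.0255 .0353 90;python3 st.py .6845 -.0255 .0353 90
```

```text
t 9.65 tcp [ 0.6847 -0.0252  0.0372] w 0.0575 F [ 0.  -0.2 -2.5] j [  14.   31.  -11.    0.  -48. -104.]
y-axis yaw 90.07 xdown [-1.e-04 -2.e-04 -1.e+00]
shares dx dy dz: [ 0.09 -0.02 -0.01]
shares w: [ 0.02 -0.    0.  ]
t 9.65 tcp [ 0.6847 -0.0252  0.0372] w 0.0575 F [ 0.  -0.2 -2.5] j [  14.   31.  -11.    0.  -48. -104.]
y-axis yaw 90.07 xdown [-1.e-04 -2.e-04 -1.e+00]
shares dx dy dz: [ 0.09 -0.02 -0.01]
shares w: [ 0.02 -0.    0.  ]
```

Not yet touching, so I'll inch down.

arm_command(
  plan=[
    {"dx": 0.06,"dy": 0,"dz": 0,"wx": 0,"wy": 0,"wz": 0},
    {"dx": 0.04,"dy": 0,"dz": 0,"wx": 0,"wy": 0,"wz": 0},
    {"dx": 0,"dy": 0,"dz": 0,"wx": 0,"wy": 0,"wz": 0},
  ],
)

```text
time_s: 9.9
tcp_pos: [0.685, -0.0252, 0.0353]
eef_rot: [-10.8, 90.0, -10.7]
contact_force: [0.2, 0.2, -2.1]
gripper_width: 0.0576
```

arm_command(
  plan=[
    {"dx": 0.05,"dy": 0,"dz": 0,"wx": 0,"wy": 0,"wz": 0},
    {"dx": 0,"dy": 0,"dz": 0,"wx": 0,"wy": 0,"wz": 0},
  ],
)

```text
time_s: 10.07
tcp_pos: [0.6856, -0.0252, 0.0354]
eef_rot: [-8.3, 89.9, -8.2]
contact_force: [-0.5, -0.1, -1.7]
gripper_width: 0.0577
```

arm_command(
  plan=[
    {"dx": 0.05,"dy": 0,"dz": 0,"wx": 0,"wy": 0,"wz": 0},
    {"dx": 0.03,"dy": 0,"dz": 0,"wx": 0,"wy": 0,"wz": 0},
    {"dx": 0,"dy": 0,"dz": 0,"wx": 0,"wy": 0,"wz": 0},
  ],
)

```text
time_s: 10.32
tcp_pos: [0.6861, -0.0252, 0.0352]
eef_rot: [-4.0, 89.8, -3.9]
contact_force: [0.0, 0.1, -1.7]
gripper_width: 0.0577
```

Run:
```python
from h import *
p,d,m=cap('side'); w=cloud(d,m); cv2.imwrite('pics/s3.png',cv2.resize(p[150:220,210:290,::-1],None,fx=8,fy=8,interpolation=cv2.INTER_CUBIC))
```

```text
(no output)
```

View pics/s3.png

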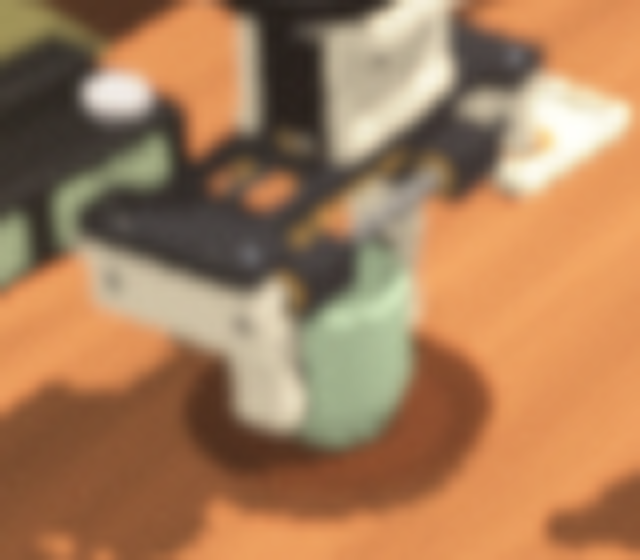

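arm_command(
  plan=[
    {"dx": 0,"dy": 0,"dz": 0,"wx": 0,"wy": 0,"wz": 0},
    {"dx": 0,"dy": 0,"dz": 0,"wx": 0,"wy": 0,"wz": 0},
    {"dx": 0,"dy": 0,"dz": 0,"wx": 0,"wy": 0,"wz": 0},
    {"dx": 0,"dy": 0,"dz": 0,"wx": 0,"wy": 0,"wz": 0},
    {"dx": -0.5,"dy": 0,"dz": 0,"wx": 0,"wy": 0,"wz": 0},
    {"dx": -1,"dy": 0,"dz": 0,"wx": 0,"wy": 0,"wz": 0},
    {"dx": -1,"dy": 0,"dz": 0,"wx": 0,"wy": 0,"wz": 0},
    {"dx": -1,"dy": 0,"dz": 0,"wx": 0,"wy": 0,"wz": 0},
    {"dx": -1,"dy": 0,"dz": 0,"wx": 0,"wy": 0,"wz": 0},
    {"dx": -0.5,"dy": 0.5,"dz": -0.7,"wx": 0,"wy": 0,"wz": 0},
    {"dx": 0,"dy": 0.65,"dz": -1,"wx": 0,"wy": 0,"wz": 0},
    {"dx": 0,"dy": 0.65,"dz": -1,"wx": 0,"wy": 0,"wz": 0},
    {"dx": 0,"dy": 0.65,"dz": -1,"wx": 0,"wy": 0,"wz": 0},
    {"dx": 0,"dy": 0.65,"dz": -1,"wx": 0,"wy": 0,"wz": 0},
  ],
  fingers=-1,
)

```text
time_s: 11.53
tcp_pos: [0.5931, 0.0358, 0.1446]
eef_rot: [-5.4, 89.5, -5.5]
contact_force: [0.3, 1.1, -0.5]
gripper_width: 0.0879
```

```bash
cat > m4.py <<'E'
from h import *
import m2
from m2 import *
for n in ['scene','side']:
    p,d,m=cap(n,f'chk_{n}.png'); W[n]=cloud(d,m); np.save(f'/tmp/w_{n}.npy',W[n])
m2.X=np.concatenate([W[n].reshape(-1,3) for n in W])
def circ2(*a): circ(*a)
E
python3 st.py .433 .138 .1 90
python3 - <<'E'
from m4 import *
m2.X=m2.X
print('cup on saucer');m2.circ(.683,-.026,.029,.03,.064)
P=near(.683,-.026,.035,.03,.12,m2.X);print(len(P),np.percentile(P[:,2],[50,95,99]))
print('case');m2.circ(.432,.138,.034,.028,.064)
E
```

```text
t 11.53 tcp [0.5931 0.0358 0.1446] w 0.0879 F [ 0.3  1.1 -0.5] j [  22.   17.  -17.    0.  -55. -113.]
y-axis yaw 89.9 xdown [ 8.4e-03 -8.0e-04 -1.0e+00]
shares dx dy dz: [ 2.16  5.1  -8.03]
shares w: [-0.02  0.11  0.01]
cup on saucer
scene 211 [ 0.6851 -0.0235] rms 0.0026
side 175 [ 0.6831 -0.0273] rms 0.0022
None 386 [ 0.6848 -0.0254] rms 0.0029
515 [0.05287502 0.06901179 0.07107302]
case
scene 152 [0.4309 0.139 ] rms 0.0023
side 296 [0.4322 0.1375] rms 0.0011
None 448 [0.4318 0.1377] rms 0.0017
```

View pics/chk_side.png

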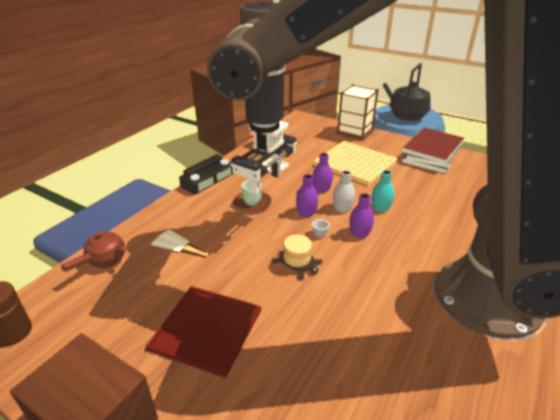

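The side view shows the cup standing upright in the saucer at (252,193). It measures about 2 mm from the middle, with the rim at 68 mm. Next is the case.

arm_command(
  plan=[
    {"dx": 0,"dy": 0.62,"dz": -1,"wx": 0,"wy": 0.05,"wz": 0},
    {"dx": 0,"dy": 0.62,"dz": -1,"wx": 0,"wy": 0.05,"wz": 0},
    {"dx": 0.2,"dy": 0.62,"dz": -1,"wx": 0,"wy": 0,"wz": 0},
    {"dx": 0.2,"dy": 0.62,"dz": -1,"wx": 0,"wy": 0,"wz": 0},
    {"dx": 0.3,"dy": 0.62,"dz": -1,"wx": 0,"wy": 0,"wz": 0},
    {"dx": 0.3,"dy": 0.62,"dz": -1,"wx": 0,"wy": 0,"wz": 0},
    {"dx": 0.3,"dy": 0.5,"dz": -0.7,"wx": 0,"wy": 0,"wz": 0},
    {"dx": 0.3,"dy": 0.2,"dz": -0.3,"wx": 0,"wy": 0,"wz": 0},
    {"dx": 0,"dy": 0,"dz": 0,"wx": 0,"wy": 0,"wz": 0},
  ],
)

```text
time_s: 12.38
tcp_pos: [0.451, 0.1287, 0.1184]
eef_rot: [19.1, 89.4, 19.1]
contact_force: [-0.3, -1.1, -0.6]
gripper_width: 0.0875
```

```bash
python3 st.py .432 .138 .042 90
```

```text
t 12.38 tcp [0.451  0.1287 0.1184] w 0.0875 F [-0.3 -1.1 -0.6] j [  40.    8.  -35.    0.  -47. -130.]
y-axis yaw 90.07 xdown [ 0.0106  0.0037 -0.9999]
shares dx dy dz: [ 3.81  0.45 -0.99]
shares w: [ 0.02  0.13 -0.05]
```

arm_command(
  plan=[
    {"dx": 0,"dy": 0.4,"dz": -0.6,"wx": 0,"wy": 0.13,"wz": -0.05},
    {"dx": 0,"dy": 0.05,"dz": -0.3,"wx": 0,"wy": 0,"wz": 0},
    {"dx": 0.3,"dy": 0,"dz": 0,"wx": 0,"wy": 0,"wz": 0},
    {"dx": 0.5,"dy": 0,"dz": 0,"wx": 0,"wy": 0,"wz": 0},
  ],
)

```text
time_s: 12.72
tcp_pos: [0.4367, 0.1391, 0.105]
eef_rot: [24.2, 89.6, 24.4]
contact_force: [-0.5, 0.4, -0.5]
gripper_width: 0.0878
```

```bash
python3 st.py .432 .138 .042 90
```

```text
t 12.72 tcp [0.4367 0.1391 0.105 ] w 0.0878 F [-0.5  0.4 -0.5] j [  43.    8.  -36.    0.  -45. -132.]
y-axis yaw 90.21 xdown [ 0.0058  0.0026 -1.    ]
shares dx dy dz: [ 3.15 -0.06 -0.25]
shares w: [ 0.05  0.07 -0.03]
```

arm_command(
  plan=[
    {"dx": 0.4,"dy": -0.04,"dz": -0.2,"wx": 0.03,"wy": 0.07,"wz": -0.03},
    {"dx": 0.6,"dy": 0,"dz": 0,"wx": 0,"wy": 0,"wz": 0},
    {"dx": 0.7,"dy": 0,"dz": 0,"wx": 0,"wy": 0,"wz": 0},
    {"dx": 0.6,"dy": 0,"dz": 0,"wx": 0,"wy": 0,"wz": 0},
    {"dx": 0.3,"dy": 0,"dz": 0,"wx": 0,"wy": 0,"wz": 0},
    {"dx": 0.1,"dy": 0,"dz": 0,"wx": 0,"wy": 0,"wz": 0},
    {"dx": 0,"dy": 0,"dz": 0,"wx": 0,"wy": 0,"wz": 0},
  ],
)

```text
time_s: 13.3
tcp_pos: [0.4349, 0.1354, 0.0457]
eef_rot: [-128.0, 89.9, -128.1]
contact_force: [-0.6, 0.7, 0.4]
gripper_width: 0.0871
```

```bash
python3 st.py .432 .138 .042 90
```

```text
t 13.3 tcp [0.4349 0.1354 0.0457] w 0.0871 F [-0.6  0.7  0.4] j [  42.   13.  -40.    0.  -37. -132.]
y-axis yaw 89.87 xdown [-0.0016 -0.002  -1.    ]
shares dx dy dz: [ 0.19  0.13 -0.15]
shares w: [-0.03 -0.02  0.02]
```

arm_command(
  plan=[
    {"dx": 0.15,"dy": 0.13,"dz": -0.15,"wx": 0,"wy": -0.02,"wz": 0.02},
    {"dx": 0,"dy": 0,"dz": 0,"wx": 0,"wy": 0,"wz": 0},
    {"dx": 0,"dy": 0,"dz": 0,"wx": 0,"wy": 0,"wz": 0},
    {"dx": 0,"dy": 0,"dz": 0,"wx": 0,"wy": 0,"wz": 0},
    {"dx": 0,"dy": 0,"dz": 0,"wx": 0,"wy": 0,"wz": 0},
    {"dx": 0,"dy": 0,"dz": 0,"wx": 0,"wy": 0,"wz": 0},
  ],
  fingers=1,
  force=15,
)

```text
time_s: 13.8
tcp_pos: [0.4326, 0.1388, 0.044]
eef_rot: [33.0, 89.9, 32.8]
contact_force: [0.0, -0.8, -1.9]
gripper_width: 0.0679
```

```bash
python3 st.py .51 -.3 .15 90
```

```text
t 13.8 tcp [0.4326 0.1388 0.044 ] w 0.0679 F [ 0.  -0.8 -1.9] j [  43.   13.  -41.    0.  -36. -133.]
y-axis yaw 89.87 xdown [ 0.0022  0.0014 -1.    ]
shares dx dy dz: [ -5.32 -21.92   3.93]
shares w: [-0.03  0.03 -0.02]
```

arm_command(
  plan=[
    {"dx": -0.4,"dy": 0,"dz": 0,"wx": 0,"wy": 0,"wz": 0},
    {"dx": -0.8,"dy": 0,"dz": 0,"wx": 0,"wy": 0,"wz": 0},
    {"dx": -1,"dy": 0,"dz": 0,"wx": 0,"wy": 0,"wz": 0},
    {"dx": -1,"dy": 0,"dz": 0,"wx": 0,"wy": 0,"wz": 0},
    {"dx": -1,"dy": -0.3,"dz": 0,"wx": 0,"wy": 0,"wz": 0},
    {"dx": -1,"dy": -0.6,"dz": 0.2,"wx": 0,"wy": 0,"wz": 0},
    {"dx": -0.8,"dy": -1,"dz": 0.2,"wx": 0,"wy": 0,"wz": 0},
    {"dx": -0.3,"dy": -1,"dz": 0.2,"wx": 0,"wy": 0,"wz": 0},
    {"dx": 0,"dy": -1,"dz": 0.2,"wx": 0,"wy": 0,"wz": 0},
    {"dx": 0,"dy": -1,"dz": 0.2,"wx": 0,"wy": 0,"wz": 0},
    {"dx": 0,"dy": -1,"dz": 0.2,"wx": 0,"wy": 0,"wz": 0},
    {"dx": 0,"dy": -1,"dz": 0.2,"wx": 0,"wy": 0,"wz": 0},
    {"dx": 0,"dy": -1,"dz": 0.2,"wx": 0,"wy": 0,"wz": 0},
    {"dx": 0,"dy": -1,"dz": 0.2,"wx": 0,"wy": 0,"wz": 0},
  ],
)

```text
time_s: 14.97
tcp_pos: [0.4675, -0.0453, 0.1867]
eef_rot: [22.4, 89.4, 22.7]
contact_force: [0.1, -0.3, -2.2]
gripper_width: 0.0677
```

```bash
python3 st.py .514 -.419 .18 90
```

```text
t 14.97 tcp [ 0.4675 -0.0453  0.1867] w 0.0677 F [ 0.1 -0.3 -2.2] j [  19.    3.  -29.   -0.  -57. -108.]
y-axis yaw 90.26 xdown [ 0.0091  0.0038 -1.    ]
shares dx dy dz: [  0.28 -18.7    2.24]
shares w: [ 0.06  0.11 -0.05]
```

arm_command(
  plan=[
    {"dx": 0,"dy": -1,"dz": 0.2,"wx": 0.05,"wy": 0.1,"wz": -0.05},
    {"dx": 0,"dy": -1,"dz": 0.2,"wx": 0,"wy": 0,"wz": 0},
    {"dx": 0,"dy": -1,"dz": 0.2,"wx": 0,"wy": 0,"wz": 0},
    {"dx": 0,"dy": -1,"dz": 0.2,"wx": 0,"wy": 0,"wz": 0},
    {"dx": 0,"dy": -1,"dz": 0.2,"wx": 0,"wy": 0,"wz": 0},
    {"dx": 0,"dy": -1,"dz": 0.2,"wx": 0,"wy": 0,"wz": 0},
    {"dx": 0,"dy": -1,"dz": 0.2,"wx": 0,"wy": 0,"wz": 0},
    {"dx": 0,"dy": -1,"dz": 0.2,"wx": 0,"wy": 0,"wz": 0},
    {"dx": 0,"dy": -1,"dz": 0.2,"wx": 0,"wy": 0,"wz": 0},
    {"dx": 0,"dy": -1,"dz": 0.1,"wx": 0,"wy": 0,"wz": 0},
    {"dx": 0,"dy": -1,"dz": 0,"wx": 0,"wy": 0,"wz": 0},
    {"dx": 0,"dy": -1,"dz": 0,"wx": 0,"wy": 0,"wz": 0},
    {"dx": 0,"dy": -1,"dz": 0,"wx": 0,"wy": 0,"wz": 0},
    {"dx": 0,"dy": -1,"dz": 0,"wx": 0,"wy": 0,"wz": 0},
    {"dx": 0,"dy": -1,"dz": 0,"wx": 0,"wy": 0,"wz": 0},
    {"dx": 0,"dy": -1,"dz": 0,"wx": 0,"wy": 0,"wz": 0},
    {"dx": 0,"dy": -0.7,"dz": 0,"wx": 0,"wy": 0,"wz": 0},
    {"dx": 0,"dy": -0.3,"dz": 0,"wx": 0,"wy": 0,"wz": 0},
    {"dx": 0,"dy": 0,"dz": 0,"wx": 0,"wy": 0,"wz": 0},
  ],
)

```text
time_s: 16.55
tcp_pos: [0.4999, -0.4056, 0.1972]
eef_rot: [57.3, 89.8, 57.1]
contact_force: [0.2, 0.4, -2.5]
gripper_width: 0.0679
```

```bash
python3 st.py .514 -.419 .12 90;  python3 - <<'E'
from h import *
p,d,m=cap('wrist','w3.png')
E
cat > bd.py <<'E'
# project hypothesised board corners on scene image
from h import *
p=cv2.imread('pics/chk_scene.png'); m=r.camera_model('scene'); f=foc(m)
R=np.array(m['R']);t=np.array(m['t'])
def proj(X):
    c=np.asarray(X)@R.T+t; return np.c_[f*c[:,0]/c[:,2]+m['cx'],f*c[:,1]/c[:,2]+m['cy']]
for (x,y,a,col) in [(.514,-.4193,-7.1,(0,0,255)),(.514,-.4193,7.1,(255,0,0))]:
    a=np.radians(a);q=np.array([[.11,.1],[.11,-.1],[-.11,-.1],[-.11,.1]])@np.array([[np.cos(a),np.sin(a)],[-np.sin(a),np.cos(a)]])
    X=np.c_[q+[x,y],[.02]*4]; u=proj(X)
    big=cv2.resize(p[110:220,110:240],None,fx=6,fy=6)
    cv2.polylines(big,[np.int32((u-[110,110]+.5)*6)],True,col,1); cv2.imwrite(f'pics/bd{"rb"[col[0]>0]}.png',big)
E
python3 bd.py
```

```text
t 16.55 tcp [ 0.4999 -0.4056  0.1972] w 0.0679 F [ 0.2  0.4 -2.5] j [-22.  19.  -7.  -0. -64. -68.]
y-axis yaw 89.79 xdown [ 0.0017  0.0026 -1.    ]
shares dx dy dz: [ 3.86 -0.68  0.7 ]
shares w: [-0.05  0.02 -0.03]
```

View pics/bdr.png

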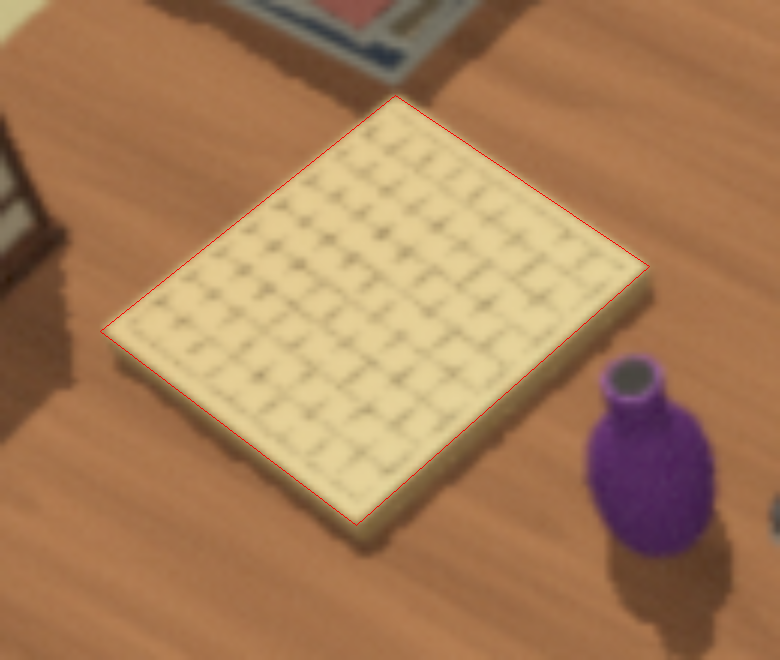

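View pics/w3.png

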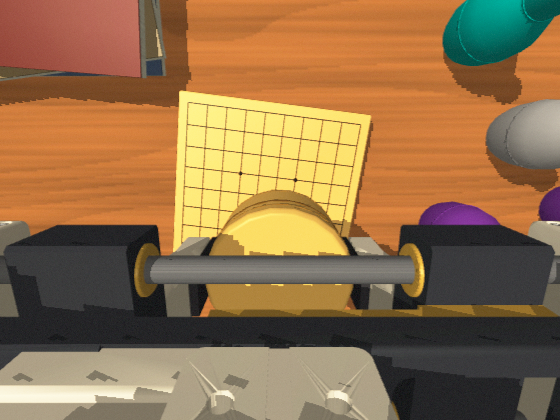

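The projected outline of the board at centre (0.514, -0.419) matches its edges. The wrist view shows the case held at about (280,255) above the board. Lowering it now.

arm_command(
  plan=[
    {"dx": 0.4,"dy": -0.4,"dz": 0.4,"wx": -0.05,"wy": 0.02,"wz": -0.03},
    {"dx": 0.8,"dy": -0.25,"dz": 0.3,"wx": 0,"wy": 0,"wz": 0},
    {"dx": 1,"dy": 0,"dz": 0,"wx": 0,"wy": 0,"wz": 0},
    {"dx": 1,"dy": 0,"dz": 0,"wx": 0,"wy": 0,"wz": 0},
    {"dx": 1,"dy": 0,"dz": 0,"wx": 0,"wy": 0,"wz": 0},
    {"dx": 1,"dy": 0,"dz": 0,"wx": 0,"wy": 0,"wz": 0},
    {"dx": 0.6,"dy": 0,"dz": 0,"wx": 0,"wy": 0,"wz": 0},
    {"dx": 0.3,"dy": 0,"dz": 0,"wx": 0,"wy": 0,"wz": 0},
    {"dx": 0.1,"dy": 0,"dz": 0,"wx": 0,"wy": 0,"wz": 0},
    {"dx": 0,"dy": 0,"dz": 0,"wx": 0,"wy": 0,"wz": 0},
  ],
)

```text
time_s: 17.43
tcp_pos: [0.5203, -0.412, 0.0679]
eef_rot: [-16.7, 89.8, -16.1]
contact_force: [-0.3, -0.6, -2.2]
gripper_width: 0.0676
```

```bash
python3 st.py .5147 -.419 .044 90
```

```text
t 17.43 tcp [ 0.5203 -0.412   0.0679] w 0.0676 F [-0.3 -0.6 -2.2] j [-22.  28. -12.  -0. -50. -68.]
y-axis yaw 90.61 xdown [ 2.9e-03 -8.0e-04 -1.0e+00]
shares dx dy dz: [ 1.19 -0.35 -0.29]
shares w: [0.13 0.04 0.01]
```

arm_command(
  plan=[
    {"dx": 0.25,"dy": -0.3,"dz": -0.25,"wx": 0.1,"wy": 0.04,"wz": 0},
    {"dx": 0.3,"dy": 0,"dz": 0,"wx": 0,"wy": 0,"wz": 0},
    {"dx": 0.2,"dy": 0,"dz": 0,"wx": 0,"wy": 0,"wz": 0},
    {"dx": 0.15,"dy": 0,"dz": 0,"wx": 0,"wy": 0,"wz": 0},
    {"dx": 0,"dy": 0,"dz": 0,"wx": 0,"wy": 0,"wz": 0},
  ],
)

```text
time_s: 17.85
tcp_pos: [0.5171, -0.4193, 0.0514]
eef_rot: [-39.7, 89.7, -39.5]
contact_force: [-0.3, -0.2, -1.1]
gripper_width: 0.0675
```

```bash
python3 st.py .5147 -.419 .044 90
```

```text
t 17.85 tcp [ 0.5171 -0.4193  0.0514] w 0.0675 F [-0.3 -0.2 -1.1] j [-22.  29. -13.   0. -48. -68.]
y-axis yaw 90.16 xdown [ 0.004  -0.0033 -1.    ]
shares dx dy dz: [ 0.37  0.02 -0.12]
shares w: [0.04 0.05 0.04]
```

arm_command(
  plan=[
    {"dx": 0.15,"dy": 0,"dz": -0.1,"wx": 0.04,"wy": 0.05,"wz": 0.04},
    {"dx": 0.12,"dy": 0,"dz": 0,"wx": 0,"wy": 0,"wz": 0},
    {"dx": 0.08,"dy": 0,"dz": 0,"wx": 0,"wy": 0,"wz": 0},
    {"dx": 0,"dy": 0,"dz": 0,"wx": 0,"wy": 0,"wz": 0},
  ],
)

```text
time_s: 18.18
tcp_pos: [0.5151, -0.4197, 0.0445]
eef_rot: [-25.9, 90.0, -26.0]
contact_force: [-0.6, -0.6, -2.2]
gripper_width: 0.0676
```

```bash
python3 st.py .5147 -.419 .044 90
```

```text
t 18.18 tcp [ 0.5151 -0.4197  0.0445] w 0.0676 F [-0.6 -0.6 -2.2] j [-22.  29. -13.   0. -48. -68.]
y-axis yaw 89.95 xdown [ 7.e-04 -3.e-04 -1.e+00]
shares dx dy dz: [ 0.03  0.04 -0.02]
shares w: [-0.01  0.01  0.  ]
```

arm_command(
  plan=[
    {"dx": 0.06,"dy": 0,"dz": 0,"wx": 0,"wy": 0,"wz": 0},
    {"dx": 0.06,"dy": 0,"dz": 0,"wx": 0,"wy": 0,"wz": 0},
    {"dx": 0,"dy": 0,"dz": 0,"wx": 0,"wy": 0,"wz": 0},
  ],
)

```text
time_s: 18.43
tcp_pos: [0.5155, -0.4199, 0.0439]
eef_rot: [-41.4, 89.9, -41.5]
contact_force: [0.6, 0.8, -1.4]
gripper_width: 0.0678
```

```bash
python3 st.py .5147 -.419 .044 90
```

```text
t 18.43 tcp [ 0.5155 -0.4199  0.0439] w 0.0678 F [ 0.6  0.8 -1.4] j [-22.  29. -13.   0. -47. -68.]
y-axis yaw 89.98 xdown [ 0.0013 -0.0012 -1.    ]
shares dx dy dz: [-0.01  0.04 -0.04]
shares w: [-0.    0.02  0.01]
```

arm_command(
  plan=[
    {"dx": 0,"dy": 0,"dz": 0,"wx": 0,"wy": 0,"wz": 0},
    {"dx": 0,"dy": 0,"dz": 0,"wx": 0,"wy": 0,"wz": 0},
    {"dx": 0,"dy": 0,"dz": 0,"wx": 0,"wy": 0,"wz": 0},
    {"dx": 0,"dy": 0,"dz": 0,"wx": 0,"wy": 0,"wz": 0},
    {"dx": -0.5,"dy": 0,"dz": 0,"wx": 0,"wy": 0.02,"wz": 0},
    {"dx": -1,"dy": 0,"dz": 0,"wx": 0,"wy": 0,"wz": 0},
    {"dx": -1,"dy": 0,"dz": 0,"wx": 0,"wy": 0,"wz": 0},
    {"dx": -1,"dy": 0,"dz": 0,"wx": 0,"wy": 0,"wz": 0},
    {"dx": -1,"dy": 0,"dz": 0,"wx": 0,"wy": 0,"wz": 0},
    {"dx": -1,"dy": 0,"dz": 0,"wx": 0,"wy": 0,"wz": 0},
    {"dx": -1,"dy": 0.3,"dz": 0,"wx": 0,"wy": 0,"wz": 0},
    {"dx": -0.5,"dy": 0.8,"dz": 0,"wx": 0,"wy": 0,"wz": 0},
    {"dx": 0,"dy": 1,"dz": 0,"wx": 0,"wy": 0,"wz": 0},
    {"dx": 0,"dy": 1,"dz": 0,"wx": 0,"wy": 0,"wz": 0},
    {"dx": 0,"dy": 1,"dz": 0,"wx": 0,"wy": 0,"wz": 0},
    {"dx": 0,"dy": 1,"dz": 0,"wx": 0,"wy": 0,"wz": 0},
    {"dx": 0,"dy": 1,"dz": 0,"wx": 0,"wy": 0,"wz": 0},
    {"dx": 0,"dy": 1,"dz": 0,"wx": 0,"wy": 0,"wz": 0},
    {"dx": 0,"dy": 1,"dz": 0,"wx": 0,"wy": 0,"wz": 0},
    {"dx": 0,"dy": 1,"dz": 0,"wx": 0,"wy": 0,"wz": 0},
  ],
  fingers=-1,
)

```text
time_s: 20.1
tcp_pos: [0.5141, -0.2296, 0.1988]
eef_rot: [-42.9, 89.7, -43.1]
contact_force: [0.3, -0.0, 0.2]
gripper_width: 0.0874
```

```bash
python3 st.py .44 .138 .15 90
python3 - <<'E'
from m4 import *
print('case');m2.circ(.514,-.419,.034,.03,.066)
P=near(.514,-.419,.03,.04,.12,m2.X);print(len(P),np.percentile(P[:,2],[50,95,99]))
P=near(.433,.138,.075,.004,.026,m2.X)
im=np.full((160,160,3),255,np.uint8)
ij=np.round((P[:,:2]-[.353,.058])*1000).astype(int)
for (i,j),z in zip(ij,P[:,2]): 
    if 0<=i<160 and 0<=j<160: im[159-i,159-j]=(0,int(z*8000),int(255-z*8000))
cv2.imwrite('pics/triv1.png',cv2.resize(im,None,fx=4,fy=4,interpolation=0))
for n in ['scene','side']:
    k=r.spot_point(n,'trivet')[:1]; c=k[0]['centre']; print(n,k[0]['score'],c)
p=cv2.imread('pics/chk_side.png');cv2.imwrite('pics/c2.png',cv2.resize(p[120:300,220:420],None,fx=4,fy=4))
E
```

```text
t 20.1 tcp [ 0.5141 -0.2296  0.1988] w 0.0874 F [ 0.3 -0.   0.2] j [ -4.  12. -17.   0. -61. -86.]
y-axis yaw 89.74 xdown [ 0.0042 -0.004  -1.    ]
shares dx dy dz: [ 2.35 18.37 -3.8 ]
shares w: [-0.06  0.05  0.05]
case
scene 168 [ 0.5141 -0.4197] rms 0.0032
side 176 [ 0.5157 -0.4215] rms 0.0023
None 344 [ 0.5151 -0.4208] rms 0.0029
351 [0.07008411 0.0737568  0.07482238]
scene 0.9 [334.1, 220.4]
side 0.82 [295.7, 265.1]
```

View pics/c2.png

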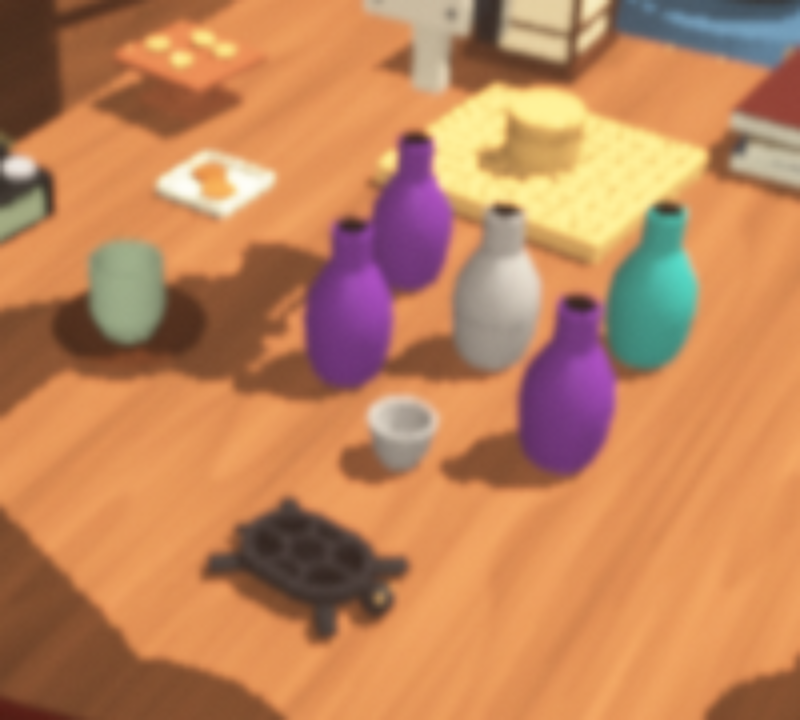

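View pics/triv1.png

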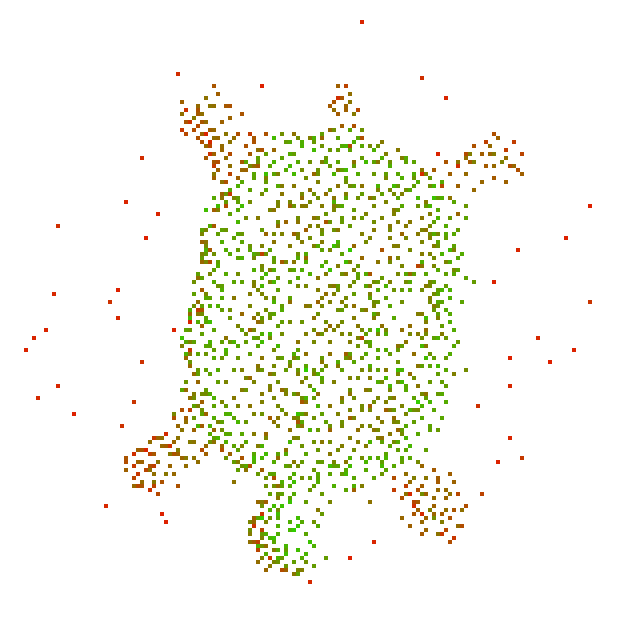

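The case stands upright on the board at crop (545,130), and measures within 2 mm of the middle. The turtle is alone at (305,570) in the crop. Now moving over it for a wrist view.

arm_command(
  plan=[
    {"dx": 0,"dy": 1,"dz": 0,"wx": 0,"wy": 0.05,"wz": 0.05},
    {"dx": 0,"dy": 1,"dz": 0,"wx": 0,"wy": 0,"wz": 0},
    {"dx": 0,"dy": 1,"dz": 0,"wx": 0,"wy": 0,"wz": 0},
    {"dx": 0,"dy": 1,"dz": 0,"wx": 0,"wy": 0,"wz": 0},
    {"dx": 0,"dy": 1,"dz": 0,"wx": 0,"wy": 0,"wz": 0},
    {"dx": 0,"dy": 1,"dz": 0,"wx": 0,"wy": 0,"wz": 0},
    {"dx": 0,"dy": 1,"dz": 0,"wx": 0,"wy": 0,"wz": 0},
    {"dx": 0,"dy": 1,"dz": 0,"wx": 0,"wy": 0,"wz": 0},
    {"dx": 0,"dy": 1,"dz": 0,"wx": 0,"wy": 0,"wz": 0},
    {"dx": 0,"dy": 1,"dz": 0,"wx": 0,"wy": 0,"wz": 0},
    {"dx": 0,"dy": 1,"dz": 0,"wx": 0,"wy": 0,"wz": 0},
    {"dx": 0.2,"dy": 1,"dz": 0,"wx": 0,"wy": 0,"wz": 0},
    {"dx": 0.3,"dy": 1,"dz": 0,"wx": 0,"wy": 0,"wz": 0},
    {"dx": 0.3,"dy": 1,"dz": 0,"wx": 0,"wy": 0,"wz": 0},
    {"dx": 0.3,"dy": 1,"dz": 0,"wx": 0,"wy": 0,"wz": 0},
    {"dx": 0.3,"dy": 1,"dz": 0,"wx": 0,"wy": 0,"wz": 0},
    {"dx": 0.3,"dy": 1,"dz": 0,"wx": 0,"wy": 0,"wz": 0},
    {"dx": 0,"dy": 0.4,"dz": 0,"wx": 0,"wy": 0,"wz": 0},
    {"dx": 0,"dy": 0,"dz": 0,"wx": 0,"wy": 0,"wz": 0},
    {"dx": 0,"dy": 0,"dz": 0,"wx": 0,"wy": 0,"wz": 0},
  ],
)

```text
time_s: 21.97
tcp_pos: [0.5188, 0.1232, 0.1639]
eef_rot: [-99.7, 89.9, -100.9]
contact_force: [-0.5, 0.6, -0.3]
gripper_width: 0.0879
```

```bash
python3 st.py .433 .138 .1 82
python3 - <<'E'
from h import *
p,d,m=cap('wrist','w4.png'); np.save('/tmp/w_wrist.npy',cloud(d,m)); np.savez('/tmp/wm.npz',**{k:np.array(v) for k,v in m.items()})
o=r.cut_out('wrist','trivet'); 
if o: print(o[0]['score'],o[0]['bbox']); np.save('/tmp/mask.npy',o[0]['mask'])
print([(k['score'],k['centre']) for k in r.spot_point('wrist','trivet')])
E
```

```text
t 21.97 tcp [0.5188 0.1232 0.1639] w 0.0879 F [-0.5  0.6 -0.3] j [  35.   11.  -23.    0.  -56. -126.]
y-axis yaw 88.8 xdown [-5.0e-04 -2.4e-03 -1.0e+00]
shares dx dy dz: [ 3.2   0.66 -4.3 ]
shares w: [ 1.48 -0.    0.03]
0.76 [243.0, 35.0, 99.6, 139.2]
[(0.93, [288.6, 110.5])]
```

View pics/w4.png

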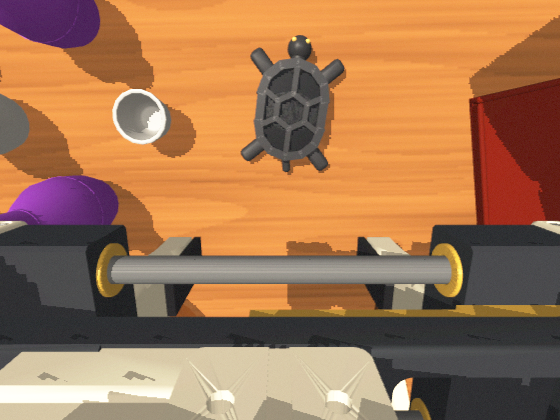

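```bash
cat > rect.py <<'E'
from h import *
def rectify(p,m,x0,y0,half=.08,z=.018,s=4000):
    f=foc(m);K=np.array([[f,0,m['cx']],[0,f,m['cy']],[0,0,1]]);R=np.array(m['R']);t=np.array(m['t'])
    # out pixel (u,v): y = y0+half-u/s ; x = x0+half - v/s
    A=np.array([[0,-1/s,x0+half],[-1/s,0,y0+half],[0,0,z],[0,0,1]])
    H=K@np.c_[R,t]@A
    n=int(2*half*s)
    return cv2.warpPerspective(p,H,(n,n),flags=cv2.INTER_LINEAR|cv2.WARP_INVERSE_MAP)
if __name__=='__main__':
    m={k:v for k,v in np.load('/tmp/wm.npz').items()}
    p=cv2.imread('pics/w4.png'); q=rectify(p,m,.433,.138)
    g=q.max(2); dark=((g<75)).astype(np.uint8)*255
    cv2.imwrite('pics/rt.png',np.hstack([cv2.resize(q,(380,380)),cv2.cvtColor(cv2.resize(dark,(380,380)),cv2.COLOR_GRAY2BGR)]))
    c=max(cv2.findContours(dark,0,2)[0],key=cv2.contourArea); im=np.zeros_like(dark); cv2.drawContours(im,[c],-1,255,-1)
    im=cv2.morphologyEx(im,cv2.MORPH_OPEN,cv2.getStructuringElement(2,(121,121)))
    c=max(cv2.findContours(im,0,2)[0],key=cv2.contourArea)
    (u,v),s,a=cv2.minAreaRect(c); print('rect ctr x,y',.433+.08-v/4000,.138+.08-u/4000,np.array(s)/4,a)
    M=cv2.moments(im,True); u,v=M['m10']/M['m00'],M['m01']/M['m00'];print('moment ctr',.513-v/4000,.218-u/4000, 'ang',np.degrees(.5*np.arctan2(2*M['mu11'],M['mu20']-M['mu02'])))
    P=np.load('/tmp/w_wrist.npy').reshape(-1,3)
    with np.errstate(invalid='ignore'): P=P[(np.hypot(P[:,0]-.433,P[:,1]-.138)<.06)&(P[:,2]>.014)&(P[:,2]<.03)]
    print(len(P),np.percentile(P[:,2],[5,50,95]))
E
python3 rect.py
```

```text
Traceback (most recent call last):
  File "rect.py", line 16, in <module>
    c=max(cv2.findContours(im,0,2)[0],key=cv2.contourArea)
ValueError: max() iterable argument is empty
```

View pics/rt.png

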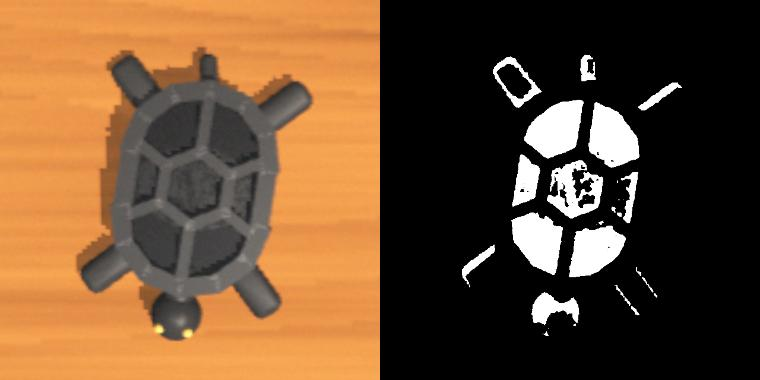

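```bash
sed -i "s/g=q.max(2); dark=.*/hs=cv2.cvtColor(q,cv2.COLOR_BGR2HSV); dark=(hs[...,1]<90).astype(np.uint8)*255/" rect.py; python3 rect.py
```

```text
rect ctr x,y 0.43347644805908203 0.13609136962890628 [66.14822388 91.72168732] 8.447527885437012
moment ctr 0.43368949760531716 0.13603619514221482 ang -81.37599538719022
6608 [0.01481918 0.01932499 0.0214037 ]
```

View pics/rt.png

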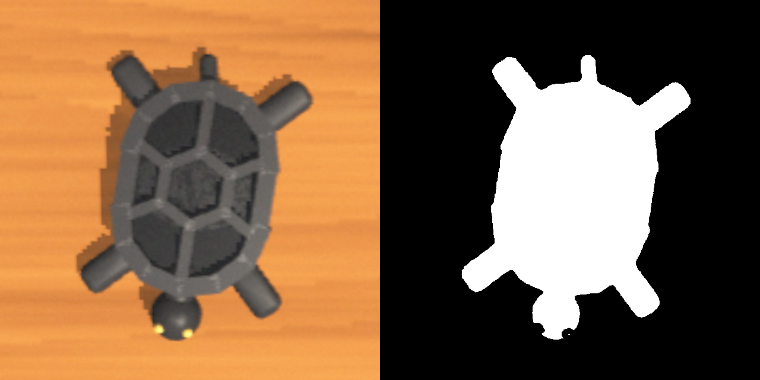

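arm_command(
  plan=[
    {"dx": 0.2,"dy": 0,"dz": -0.6,"wx": 0.4,"wy": 0,"wz": 0.03},
    {"dx": 0.3,"dy": 0.2,"dz": -1,"wx": 0.4,"wy": 0,"wz": 0},
    {"dx": 0.5,"dy": 0.2,"dz": -1,"wx": 0.4,"wy": 0,"wz": 0},
    {"dx": 0.5,"dy": 0.1,"dz": -0.8,"wx": 0.3,"wy": 0,"wz": 0},
    {"dx": 0.5,"dy": 0,"dz": -0.5,"wx": 0,"wy": 0,"wz": 0},
    {"dx": 0.5,"dy": 0,"dz": -0.1,"wx": 0,"wy": 0,"wz": 0},
    {"dx": 0.3,"dy": 0,"dz": 0,"wx": 0,"wy": 0,"wz": 0},
    {"dx": 0,"dy": 0,"dz": 0,"wx": 0,"wy": 0,"wz": 0},
  ],
)

```text
time_s: 22.78
tcp_pos: [0.4394, 0.1339, 0.1093]
eef_rot: [42.0, 89.6, 33.0]
contact_force: [-0.7, 0.7, -0.2]
gripper_width: 0.088
```

```bash
python3 st.py .4337 .1361 .045 81.5
```

```text
t 22.78 tcp [0.4394 0.1339 0.1093] w 0.088 F [-0.7  0.7 -0.2] j [  42.    7.  -36.    0.  -46. -141.]
y-axis yaw 80.97 xdown [ 0.0063  0.0041 -1.    ]
shares dx dy dz: [ 3.21  0.05 -0.32]
shares w: [-0.12  0.07 -0.06]
```

arm_command(
  plan=[
    {"dx": 0.4,"dy": 0.05,"dz": -0.25,"wx": -0.1,"wy": 0.07,"wz": -0.05},
    {"dx": 0.6,"dy": 0,"dz": -0.05,"wx": 0,"wy": 0,"wz": 0},
    {"dx": 0.6,"dy": 0,"dz": 0,"wx": 0,"wy": 0,"wz": 0},
    {"dx": 0.6,"dy": 0,"dz": 0,"wx": 0,"wy": 0,"wz": 0},
    {"dx": 0.5,"dy": 0,"dz": 0,"wx": 0,"wy": 0,"wz": 0},
    {"dx": 0.2,"dy": 0,"dz": 0,"wx": 0,"wy": 0,"wz": 0},
    {"dx": 0,"dy": 0,"dz": 0,"wx": 0,"wy": 0,"wz": 0},
  ],
)

```text
time_s: 23.37
tcp_pos: [0.4369, 0.136, 0.0502]
eef_rot: [53.8, 89.7, 45.1]
contact_force: [-0.2, 0.1, 0.3]
gripper_width: 0.0877
```

```bash
python3 st.py .4337 .1361 .015 81.5
```

```text
t 23.37 tcp [0.4369 0.136  0.0502] w 0.0877 F [-0.2  0.1  0.3] j [  42.   13.  -40.   -0.  -37. -141.]
y-axis yaw 81.35 xdown [ 0.0032  0.0033 -1.    ]
shares dx dy dz: [ 1.76 -0.03 -0.16]
shares w: [-0.03  0.03 -0.05]
```

arm_command(
  plan=[
    {"dx": 0.3,"dy": -0.03,"dz": -0.16,"wx": -0.03,"wy": 0.03,"wz": -0.05},
    {"dx": 0.4,"dy": 0,"dz": 0,"wx": 0,"wy": 0,"wz": 0},
    {"dx": 0.4,"dy": 0,"dz": 0,"wx": 0,"wy": 0,"wz": 0},
    {"dx": 0.3,"dy": 0,"dz": 0,"wx": 0,"wy": 0,"wz": 0},
    {"dx": 0.1,"dy": 0,"dz": 0,"wx": 0,"wy": 0,"wz": 0},
    {"dx": 0,"dy": 0,"dz": 0,"wx": 0,"wy": 0,"wz": 0},
  ],
)

```text
time_s: 23.87
tcp_pos: [0.4346, 0.1365, 0.0183]
eef_rot: [24.9, 89.9, 16.4]
contact_force: [-0.6, 0.3, 0.1]
gripper_width: 0.0879
```

```bash
python3 st.py .4337 .1361 .015 81.5
```

```text
t 23.87 tcp [0.4346 0.1365 0.0183] w 0.0879 F [-0.6  0.3  0.1] j [  42.   16.  -42.    0.  -32. -141.]
y-axis yaw 81.51 xdown [ 1.6e-03  5.0e-04 -1.0e+00]
shares dx dy dz: [ 0.17 -0.03 -0.04]
shares w: [ 0.    0.02 -0.01]
```

arm_command(
  plan=[
    {"dx": 0.12,"dy": -0.03,"dz": -0.04,"wx": 0,"wy": 0.02,"wz": 0},
    {"dx": 0.1,"dy": 0,"dz": 0,"wx": 0,"wy": 0,"wz": 0},
    {"dx": 0,"dy": 0,"dz": 0,"wx": 0,"wy": 0,"wz": 0},
  ],
)

```text
time_s: 24.12
tcp_pos: [0.4337, 0.1361, 0.0135]
eef_rot: [105.9, 90.0, 97.4]
contact_force: [-0.9, -0.4, -0.2]
gripper_width: 0.0875
```

arm_command(
  plan=[
    {"dx": 0,"dy": 0,"dz": 0,"wx": 0,"wy": 0,"wz": 0},
    {"dx": 0,"dy": 0,"dz": 0,"wx": 0,"wy": 0,"wz": 0},
    {"dx": 0,"dy": 0,"dz": 0,"wx": 0,"wy": 0,"wz": 0},
    {"dx": 0,"dy": 0,"dz": 0,"wx": 0,"wy": 0,"wz": 0},
    {"dx": 0,"dy": 0,"dz": 0,"wx": 0,"wy": 0,"wz": 0},
    {"dx": 0,"dy": 0,"dz": 0,"wx": 0,"wy": 0,"wz": 0},
  ],
  fingers=1,
  force=40,
)

```text
time_s: 24.62
tcp_pos: [0.434, 0.1364, 0.0141]
eef_rot: [69.5, 89.9, 61.1]
contact_force: [1.0, 0.4, -3.6]
gripper_width: 0.0655
```

```bash
python3 st.py .4337 .1361 .015 81.5
python3 - <<'E'
from h import *
cap('wrist','w5.png')
p,d,m=cap('side'); cv2.imwrite('pics/s5.png',cv2.resize(p[200:310,230:370,::-1],None,fx=5,fy=5,interpolation=cv2.INTER_CUBIC))
E
```

```text
t 24.62 tcp [0.434  0.1364 0.0141] w 0.0655 F [ 1.   0.4 -3.6] j [  42.   16.  -42.   -0.  -32. -141.]
y-axis yaw 81.52 xdown [ 9.0e-04  1.6e-03 -1.0e+00]
shares dx dy dz: [-0.05 -0.02 -0.01]
shares w: [ 0.    0.01 -0.02]
```

View pics/s5.png

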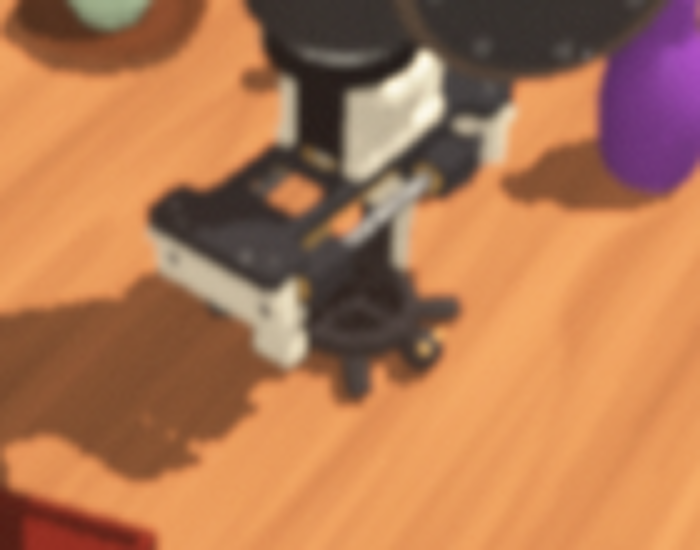

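View pics/w5.png

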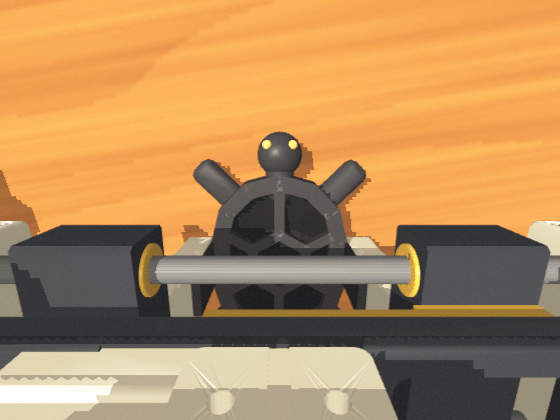

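Gripped at 65.5 mm with the turtle centred between the pads in the wrist view. Checking the tray's centre by projection, and lifting.

```bash
cat > tr.py <<'E'
from h import *
p=cv2.imread('pics/chk_scene.png'); m=r.camera_model('scene'); f=foc(m)
R=np.array(m['R']);t=np.array(m['t'])
big=cv2.resize(p[235:335,362:465],None,fx=7,fy=7,interpolation=cv2.INTER_CUBIC)
x,y,a=.4955,.4166,np.radians(-11)
for h,z,col in [(.09,.014,(0,255,0)),(.084,.006,(255,255,0))]:
    q=np.array([[h,h],[h,-h],[-h,-h],[-h,h]])@np.array([[np.cos(a),np.sin(a)],[-np.sin(a),np.cos(a)]])
    c=np.c_[q+[x,y],[z]*4]@R.T+t; u=np.c_[f*c[:,0]/c[:,2]+m['cx'],f*c[:,1]/c[:,2]+m['cy']]
    cv2.polylines(big,[np.int32((u-[362,235]+.5)*7)],True,col,1)
cv2.imwrite('pics/tr.png',big)
E
python3 tr.py
```

```text
(no output)
```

View pics/tr.png

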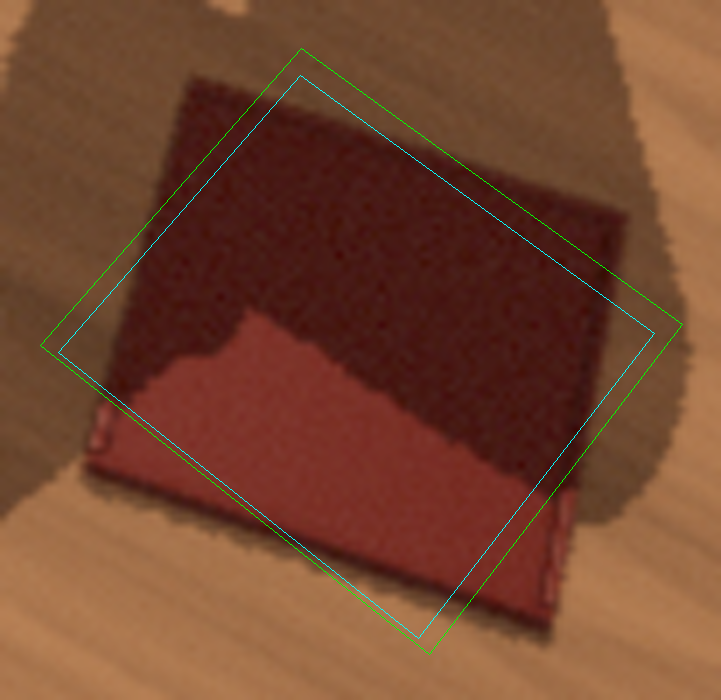

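arm_command(
  plan=[
    {"dx": -0.3,"dy": 0,"dz": 0,"wx": 0,"wy": 0,"wz": 0},
    {"dx": -0.5,"dy": 0,"dz": 0,"wx": 0,"wy": 0,"wz": 0},
    {"dx": -0.8,"dy": 0,"dz": 0,"wx": 0,"wy": 0,"wz": 0},
    {"dx": -0.8,"dy": 0,"dz": 0,"wx": 0,"wy": 0,"wz": 0},
    {"dx": -0.8,"dy": 0,"dz": 0,"wx": 0,"wy": 0,"wz": 0},
    {"dx": -0.4,"dy": 0,"dz": 0,"wx": 0,"wy": 0,"wz": 0},
  ],
)

```text
time_s: 25.22
tcp_pos: [0.4302, 0.1334, 0.0868]
eef_rot: [-140.0, 89.4, -148.5]
contact_force: [0.8, 0.5, -3.8]
gripper_width: 0.0656
```

```bash
python3 st.py .4955 .4166 .085 81.5
```

```text
t 25.22 tcp [0.4302 0.1334 0.0868] w 0.0656 F [ 0.8  0.5 -3.8] j [  42.    9.  -38.   -0.  -44. -141.]
y-axis yaw 81.42 xdown [-0.0082 -0.005  -1.    ]
shares dx dy dz: [-1.000e-02  1.449e+01  1.120e+00]
shares w: [-0.02 -0.09  0.08]
```

The tray overlay used the wrong sign of yaw (it should be +11°), but its centre agrees with the tray's corners to within half a pixel. Carrying the trivet over.

arm_command(
  plan=[
    {"dx": 0,"dy": 0.5,"dz": 0.1,"wx": 0,"wy": -0.09,"wz": 0.08},
    {"dx": 0,"dy": 0.9,"dz": 0.1,"wx": 0,"wy": 0,"wz": 0},
    {"dx": 0,"dy": 1,"dz": 0.1,"wx": 0,"wy": 0,"wz": 0},
    {"dx": 0,"dy": 1,"dz": 0.1,"wx": 0,"wy": 0,"wz": 0},
    {"dx": 0,"dy": 1,"dz": 0.1,"wx": 0,"wy": 0,"wz": 0},
    {"dx": 0,"dy": 1,"dz": 0.1,"wx": 0,"wy": 0,"wz": 0},
    {"dx": 0,"dy": 1,"dz": 0.1,"wx": 0,"wy": 0,"wz": 0},
    {"dx": 0,"dy": 1,"dz": 0.1,"wx": 0,"wy": 0,"wz": 0},
    {"dx": 0,"dy": 1,"dz": 0.1,"wx": 0,"wy": 0,"wz": 0},
    {"dx": 0,"dy": 1,"dz": 0.1,"wx": 0,"wy": 0,"wz": 0},
    {"dx": 0,"dy": 1,"dz": 0.1,"wx": 0,"wy": 0,"wz": 0},
    {"dx": 0,"dy": 1,"dz": 0,"wx": 0,"wy": 0,"wz": 0},
    {"dx": 0,"dy": 1,"dz": 0,"wx": 0,"wy": 0,"wz": 0},
    {"dx": 0,"dy": 1,"dz": 0,"wx": 0,"wy": 0,"wz": 0},
    {"dx": 0,"dy": 0.5,"dz": 0,"wx": 0,"wy": 0,"wz": 0},
    {"dx": 0,"dy": 0.2,"dz": 0,"wx": 0,"wy": 0,"wz": 0},
    {"dx": 0,"dy": 0,"dz": 0,"wx": 0,"wy": 0,"wz": 0},
  ],
)

```text
time_s: 26.63
tcp_pos: [0.4915, 0.4349, 0.0693]
eef_rot: [-125.2, 89.2, -133.9]
contact_force: [1.2, -0.2, -4.4]
gripper_width: 0.0653
```

```bash
python3 st.py .4955 .4166 .04 81.5
```

```text
t 26.63 tcp [0.4915 0.4349 0.0693] w 0.0653 F [ 1.2 -0.2 -4.4] j [  58.   27.  -12.   -0.  -51. -157.]
y-axis yaw 81.37 xdown [-0.0097 -0.0101 -0.9999]
shares dx dy dz: [ 1.47 -0.86  0.35]
shares w: [-0.03 -0.1   0.14]
```

arm_command(
  plan=[
    {"dx": 0,"dy": -0.6,"dz": 0.3,"wx": -0.03,"wy": -0.1,"wz": 0.14},
    {"dx": 0.2,"dy": -0.25,"dz": 0.05,"wx": 0,"wy": 0,"wz": 0},
    {"dx": 0.3,"dy": 0,"dz": 0,"wx": 0,"wy": 0,"wz": 0},
    {"dx": 0.3,"dy": 0,"dz": 0,"wx": 0,"wy": 0,"wz": 0},
    {"dx": 0.2,"dy": 0,"dz": 0,"wx": 0,"wy": 0,"wz": 0},
    {"dx": 0,"dy": 0,"dz": 0,"wx": 0,"wy": 0,"wz": 0},
  ],
)

```text
time_s: 27.13
tcp_pos: [0.4939, 0.414, 0.0448]
eef_rot: [-123.1, 89.7, -131.7]
contact_force: [-0.1, 0.0, -4.1]
gripper_width: 0.0653
```

```bash
python3 st.py .4955 .4166 .021 81.5
```

```text
t 27.13 tcp [0.4939 0.414  0.0448] w 0.0653 F [-0.1  0.  -4.1] j [  57.   28.  -16.   -0.  -47. -156.]
y-axis yaw 81.42 xdown [-0.0036 -0.0041 -1.    ]
shares dx dy dz: [1.19 0.15 0.06]
shares w: [-0.02 -0.04  0.06]
```

arm_command(
  plan=[
    {"dx": 0.2,"dy": 0.12,"dz": 0.05,"wx": -0.02,"wy": -0.04,"wz": 0.06},
    {"dx": 0.3,"dy": 0,"dz": 0,"wx": 0,"wy": 0,"wz": 0},
    {"dx": 0.2,"dy": 0,"dz": 0,"wx": 0,"wy": 0,"wz": 0},
    {"dx": 0.15,"dy": 0,"dz": 0,"wx": 0,"wy": 0,"wz": 0},
    {"dx": 0.08,"dy": 0,"dz": 0,"wx": 0,"wy": 0,"wz": 0},
    {"dx": 0,"dy": 0,"dz": 0,"wx": 0,"wy": 0,"wz": 0},
  ],
)

```text
time_s: 27.63
tcp_pos: [0.4955, 0.4171, 0.0239]
eef_rot: [45.2, 89.9, 36.8]
contact_force: [0.5, -0.3, -4.5]
gripper_width: 0.0657
```

```bash
python3 st.py .4955 .4166 .020 81.5
```

```text
t 27.63 tcp [0.4955 0.4171 0.0239] w 0.0657 F [ 0.5 -0.3 -4.5] j [  57.   29.  -16.    0.  -44. -156.]
y-axis yaw 81.53 xdown [ 7.e-04  5.e-04 -1.e+00]
shares dx dy dz: [ 0.19 -0.02  0.  ]
shares w: [ 0.01  0.01 -0.01]
```

arm_command(
  plan=[
    {"dx": 0.1,"dy": 0,"dz": 0,"wx": 0,"wy": 0,"wz": 0},
    {"dx": 0.1,"dy": 0,"dz": 0,"wx": 0,"wy": 0,"wz": 0},
    {"dx": 0.05,"dy": 0,"dz": 0,"wx": 0,"wy": 0,"wz": 0},
    {"dx": 0,"dy": 0,"dz": 0,"wx": 0,"wy": 0,"wz": 0},
  ],
)

```text
time_s: 27.97
tcp_pos: [0.4958, 0.4175, 0.0206]
eef_rot: [40.2, 89.9, 31.8]
contact_force: [-0.2, -0.2, -3.8]
gripper_width: 0.0656
```

```bash
python3 st.py .4955 .4166 .020 81.5
```

```text
t 27.97 tcp [0.4958 0.4175 0.0206] w 0.0656 F [-0.2 -0.2 -3.8] j [  57.   30.  -17.    0.  -44. -156.]
y-axis yaw 81.58 xdown [ 0.0018  0.0011 -1.    ]
shares dx dy dz: [ 0.03 -0.05 -0.01]
shares w: [ 0.02  0.02 -0.02]
```

arm_command(
  plan=[
    {"dx": 0.06,"dy": 0,"dz": 0,"wx": 0,"wy": 0.02,"wz": -0.02},
    {"dx": 0.06,"dy": 0,"dz": 0,"wx": 0,"wy": 0,"wz": 0},
    {"dx": 0.04,"dy": 0,"dz": 0,"wx": 0,"wy": 0,"wz": 0},
    {"dx": 0,"dy": 0,"dz": 0,"wx": 0,"wy": 0,"wz": 0},
  ],
)

```text
time_s: 28.3
tcp_pos: [0.496, 0.4179, 0.0203]
eef_rot: [50.0, 89.9, 41.6]
contact_force: [-0.1, 0.4, -3.3]
gripper_width: 0.0657
```

```bash
python3 st.py .4955 .4166 .020 81.5
```

```text
t 28.3 tcp [0.496  0.4179 0.0203] w 0.0657 F [-0.1  0.4 -3.3] j [  57.   30.  -16.    0.  -44. -156.]
y-axis yaw 81.62 xdown [ 0.0011  0.001  -1.    ]
shares dx dy dz: [ 0.02 -0.07 -0.02]
shares w: [ 0.03  0.01 -0.01]
```

arm_command(
  plan=[
    {"dx": 0,"dy": 0,"dz": 0,"wx": 0,"wy": 0,"wz": 0},
    {"dx": 0,"dy": 0,"dz": 0,"wx": 0,"wy": 0,"wz": 0},
    {"dx": 0,"dy": 0,"dz": 0,"wx": 0,"wy": 0,"wz": 0},
    {"dx": 0,"dy": 0,"dz": 0,"wx": 0,"wy": 0,"wz": 0},
    {"dx": -0.4,"dy": 0,"dz": 0,"wx": 0,"wy": 0,"wz": 0},
    {"dx": -0.8,"dy": 0,"dz": 0,"wx": 0,"wy": 0,"wz": 0},
    {"dx": -1,"dy": 0,"dz": 0,"wx": 0,"wy": 0,"wz": 0},
    {"dx": -1,"dy": 0,"dz": 0.5,"wx": 0,"wy": 0,"wz": 0},
    {"dx": -1,"dy": 0,"dz": 1,"wx": 0,"wy": 0,"wz": 0},
    {"dx": -1,"dy": 0,"dz": 1,"wx": 0,"wy": 0,"wz": 0},
    {"dx": -1,"dy": 0,"dz": 1,"wx": 0,"wy": 0,"wz": 0},
    {"dx": -0.5,"dy": 0,"dz": 0.6,"wx": 0,"wy": 0,"wz": 0},
    {"dx": 0,"dy": 0,"dz": 0,"wx": 0,"wy": 0,"wz": 0},
    {"dx": 0,"dy": 0,"dz": 0,"wx": 0,"wy": 0,"wz": 0},
  ],
  fingers=-1,
)

```text
time_s: 29.47
tcp_pos: [0.5816, 0.4064, 0.1673]
eef_rot: [37.5, 89.6, 29.3]
contact_force: [-0.5, 0.5, -0.2]
gripper_width: 0.0877
```

```bash
python3 st.py .4376 -.151 .19 90
cat > tt.py <<'E'
from rect import *
p,d,m=cap('wrist','w6.png'); p=cv2.cvtColor(p,cv2.COLOR_RGB2BGR)
cx,cy=.4955,.417
q=rectify(p,m,cx,cy,z=.024)
hs=cv2.cvtColor(q,cv2.COLOR_BGR2HSV); dark=(hs[...,1]<90).astype(np.uint8)*255
im=cv2.morphologyEx(dark,cv2.MORPH_OPEN,cv2.getStructuringElement(2,(121,121)))
c=max(cv2.findContours(im,0,2)[0],key=cv2.contourArea)
(u,v),s,a=cv2.minAreaRect(c); print('trivet',cx+.08-v/4000,cy+.08-u/4000,np.array(s)/4,a)
q2=rectify(p,m,cx,cy,half=.11,z=.01,s=2000)
cv2.imwrite('pics/rt2.png',np.hstack([cv2.resize(q2,(400,400)),cv2.cvtColor(cv2.resize(dark,(400,400)),cv2.COLOR_GRAY2BGR)]))
# tray outline on z=.014
q3=rectify(p,m,cx,cy,half=.13,z=.014,s=2000); h3=cv2.cvtColor(q3,cv2.COLOR_BGR2HSV)
cv2.imwrite('pics/rt3.png',q3)
E
python3 tt.py
```

```text
t 29.47 tcp [0.5816 0.4064 0.1673] w 0.0877 F [-0.5  0.5 -0.2] j [  51.   26.   -0.    0.  -63. -149.]
y-axis yaw 81.78 xdown [ 0.0067  0.0038 -1.    ]
shares dx dy dz: [ -1.29 -28.61  -3.13]
shares w: [-1.79  0.08 -0.05]
trivet 0.49547232055664064 0.4180580825805664 [66.39707947 91.71442413] 8.207216262817383
```

View pics/rt2.png

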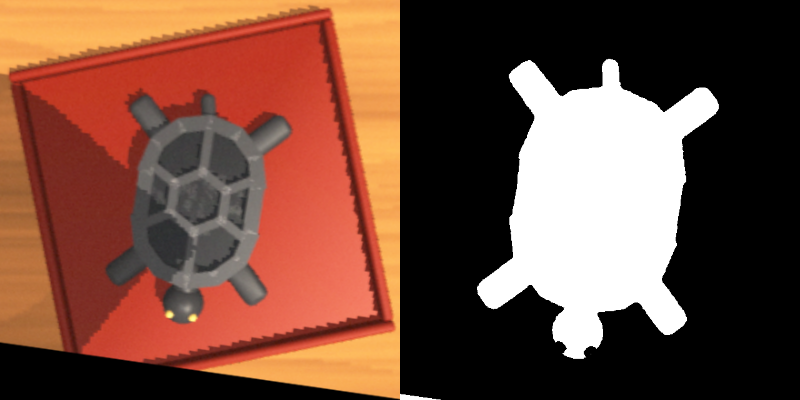

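View pics/rt3.png

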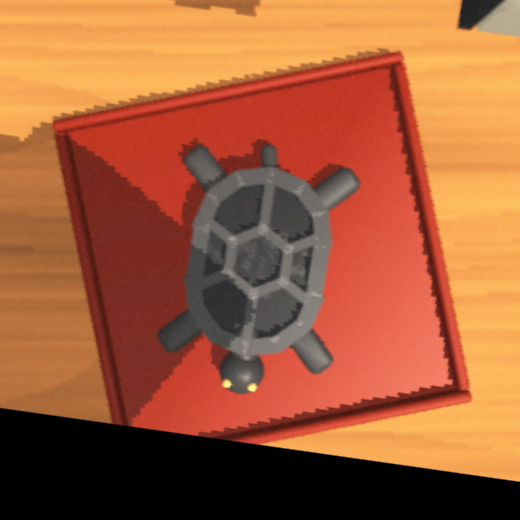

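The tray view shows the turtle on its feet, about 2.4 mm from the tray's middle. Next is the flask. Of the five look-alikes in the first scene picture, grey (255,174), turquoise (256,143) and purple (293,164), (218,187), (261,203), only the grey one is pewter, as the first enlarged crop confirmed.

arm_command(
  plan=[
    {"dx": -0.4,"dy": -0.6,"dz": 0,"wx": -0.2,"wy": 0.08,"wz": -0.05},
    {"dx": -0.4,"dy": -1,"dz": 0,"wx": -0.2,"wy": 0,"wz": 0},
    {"dx": -0.4,"dy": -1,"dz": 0,"wx": -0.2,"wy": 0,"wz": 0},
    {"dx": -0.2,"dy": -1,"dz": 0,"wx": -0.2,"wy": 0,"wz": 0},
    {"dx": 0,"dy": -1,"dz": -0.1,"wx": -0.2,"wy": 0,"wz": 0},
    {"dx": 0,"dy": -1,"dz": -0.1,"wx": -0.2,"wy": 0,"wz": 0},
    {"dx": 0,"dy": -1,"dz": -0.1,"wx": -0.2,"wy": 0,"wz": 0},
    {"dx": 0,"dy": -1,"dz": -0.1,"wx": -0.2,"wy": 0,"wz": 0},
    {"dx": 0,"dy": -1,"dz": -0.2,"wx": -0.1,"wy": 0,"wz": 0},
    {"dx": 0,"dy": -1,"dz": -0.2,"wx": 0,"wy": 0,"wz": 0},
    {"dx": 0,"dy": -1,"dz": -0.2,"wx": 0,"wy": 0,"wz": 0},
    {"dx": 0,"dy": -1,"dz": -0.2,"wx": 0,"wy": 0,"wz": 0},
    {"dx": 0,"dy": -1,"dz": -0.2,"wx": 0,"wy": 0,"wz": 0},
    {"dx": 0,"dy": -1,"dz": -0.2,"wx": 0,"wy": 0,"wz": 0},
    {"dx": 0,"dy": -1,"dz": -0.2,"wx": 0,"wy": 0,"wz": 0},
    {"dx": 0,"dy": -1,"dz": -0.2,"wx": 0,"wy": 0,"wz": 0},
    {"dx": 0,"dy": -1,"dz": -0.2,"wx": 0,"wy": 0,"wz": 0},
    {"dx": 0,"dy": -1,"dz": -0.2,"wx": 0,"wy": 0,"wz": 0},
    {"dx": 0,"dy": -1,"dz": -0.2,"wx": 0,"wy": 0,"wz": 0},
    {"dx": 0,"dy": -1,"dz": -0.2,"wx": 0,"wy": 0,"wz": 0},
  ],
)

```text
time_s: 31.18
tcp_pos: [0.4861, 0.0019, 0.1807]
eef_rot: [-153.4, 88.1, -152.4]
contact_force: [0.3, -0.7, -0.5]
gripper_width: 0.0874
```

```bash
python3 st.py .4376 -.151 .17 90
```

```text
t 31.18 tcp [0.4861 0.0019 0.1807] w 0.0874 F [ 0.3 -0.7 -0.5] j [  24.    6.  -26.    0.  -59. -113.]
y-axis yaw 91.05 xdown [-0.0295 -0.0154 -0.9994]
shares dx dy dz: [ 0.72 -7.59 -2.54]
shares w: [ 0.23 -0.37  0.19]
```

arm_command(
  plan=[
    {"dx": -0.2,"dy": -1,"dz": -0.3,"wx": 0.1,"wy": -0.2,"wz": 0.1},
    {"dx": -0.1,"dy": -1,"dz": -0.3,"wx": 0.1,"wy": -0.17,"wz": 0.09},
    {"dx": 0,"dy": -1,"dz": -0.3,"wx": 0,"wy": 0,"wz": 0},
    {"dx": 0,"dy": -1,"dz": -0.3,"wx": 0,"wy": 0,"wz": 0},
    {"dx": 0,"dy": -1,"dz": -0.3,"wx": 0,"wy": 0,"wz": 0},
    {"dx": 0,"dy": -1,"dz": -0.3,"wx": 0,"wy": 0,"wz": 0},
    {"dx": 0,"dy": -0.6,"dz": -0.3,"wx": 0,"wy": 0,"wz": 0},
    {"dx": 0,"dy": -0.2,"dz": -0.1,"wx": 0,"wy": 0,"wz": 0},
    {"dx": 0,"dy": 0,"dz": 0,"wx": 0,"wy": 0,"wz": 0},
  ],
)

```text
time_s: 31.93
tcp_pos: [0.4292, -0.1394, 0.1807]
eef_rot: [178.3, 89.4, 178.6]
contact_force: [0.8, 0.1, -0.3]
gripper_width: 0.0875
```

```bash
python3 st.py .4374 -.151 .107 90;python3 - <<'E'
from h import *
cap('wrist','w7.png')
E
```

```text
t 31.93 tcp [ 0.4292 -0.1394  0.1807] w 0.0875 F [ 0.8  0.1 -0.3] j [  7.   2. -31.  -0. -58. -97.]
y-axis yaw 90.27 xdown [-1.130e-02  3.000e-04 -9.999e-01]
shares dx dy dz: [ 3.68 -0.58  0.45]
shares w: [ 0.06 -0.14 -0.  ]
```

View pics/w7.png

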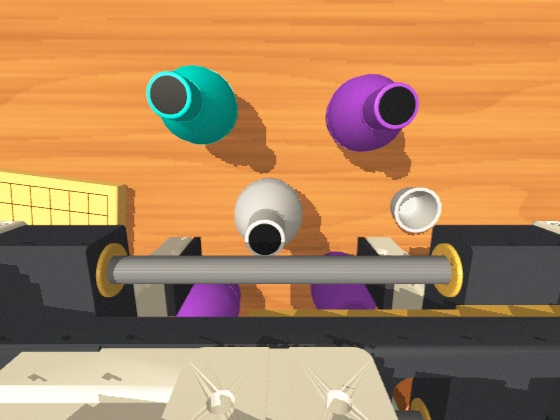

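Run:
```python
from h import *
m=r.camera_model('wrist');f=foc(m);R=np.array(m['R']);t=np.array(m['t']);C=-R.T@t
d=R.T@np.array([(265-m['cx'])/f,(237.5-m['cy'])/f,1]); print(C+d*(.124-C[2])/d[2])
```

```text
[ 0.43652741 -0.14881649  0.124     ]
```

arm_command(
  plan=[
    {"dx": 0.3,"dy": -0.5,"dz": 0.35,"wx": 0.06,"wy": -0.14,"wz": 0},
    {"dx": 0.4,"dy": -0.08,"dz": 0.1,"wx": 0,"wy": 0,"wz": 0},
    {"dx": 0.2,"dy": 0,"dz": 0,"wx": 0,"wy": 0,"wz": 0},
    {"dx": 0,"dy": 0,"dz": 0,"wx": 0,"wy": 0,"wz": 0},
  ],
)

```text
time_s: 32.32
tcp_pos: [0.4389, -0.148, 0.161]
eef_rot: [104.1, 90.0, 104.3]
contact_force: [0.3, 0.5, -0.3]
gripper_width: 0.0874
```

```bash
python3 st.py .4374 -.151 .107 90
```

```text
t 32.32 tcp [ 0.4389 -0.148   0.161 ] w 0.0874 F [ 0.3  0.5 -0.3] j [  6.   4. -31.  -0. -54. -96.]
y-axis yaw 90.14 xdown [-2.e-04  8.e-04 -1.e+00]
shares dx dy dz: [ 2.7  -0.15 -0.08]
shares w: [ 0.03 -0.   -0.01]
```

arm_command(
  plan=[
    {"dx": 0.4,"dy": -0.1,"dz": -0.08,"wx": 0,"wy": 0,"wz": 0},
    {"dx": 0.5,"dy": 0,"dz": 0,"wx": 0,"wy": 0,"wz": 0},
    {"dx": 0.5,"dy": 0,"dz": 0,"wx": 0,"wy": 0,"wz": 0},
    {"dx": 0.4,"dy": 0,"dz": 0,"wx": 0,"wy": 0,"wz": 0},
    {"dx": 0.3,"dy": 0,"dz": 0,"wx": 0,"wy": 0,"wz": 0},
    {"dx": 0.2,"dy": 0,"dz": 0,"wx": 0,"wy": 0,"wz": 0},
    {"dx": 0,"dy": 0,"dz": 0,"wx": 0,"wy": 0,"wz": 0},
  ],
)

```text
time_s: 32.9
tcp_pos: [0.4367, -0.1475, 0.1107]
eef_rot: [156.0, 89.9, 156.3]
contact_force: [-0.3, -0.3, -0.1]
gripper_width: 0.0875
```

```bash
python3 st.py .437 -.150 .107 90
```

```text
t 32.9 tcp [ 0.4367 -0.1475  0.1107] w 0.0875 F [-0.3 -0.3 -0.1] j [  6.   8. -35.  -0. -47. -95.]
y-axis yaw 90.35 xdown [-0.0022  0.001  -1.    ]
shares dx dy dz: [ 0.18 -0.12  0.01]
shares w: [ 0.08 -0.03 -0.01]
```

arm_command(
  plan=[
    {"dx": 0.1,"dy": -0.14,"dz": 0.01,"wx": 0.08,"wy": -0.03,"wz": 0},
    {"dx": 0.05,"dy": 0,"dz": 0,"wx": 0,"wy": 0,"wz": 0},
    {"dx": 0,"dy": 0,"dz": 0,"wx": 0,"wy": 0,"wz": 0},
  ],
)

```text
time_s: 33.15
tcp_pos: [0.4373, -0.1505, 0.1077]
eef_rot: [49.7, 89.9, 49.7]
contact_force: [1.0, -1.1, -0.8]
gripper_width: 0.0877
```

arm_command(
  plan=[
    {"dx": 0,"dy": 0,"dz": 0,"wx": 0,"wy": 0,"wz": 0},
    {"dx": 0,"dy": 0,"dz": 0,"wx": 0,"wy": 0,"wz": 0},
    {"dx": 0,"dy": 0,"dz": 0,"wx": 0,"wy": 0,"wz": 0},
    {"dx": 0,"dy": 0,"dz": 0,"wx": 0,"wy": 0,"wz": 0},
    {"dx": 0,"dy": 0,"dz": 0,"wx": 0,"wy": 0,"wz": 0},
    {"dx": 0,"dy": 0,"dz": 0,"wx": 0,"wy": 0,"wz": 0},
    {"dx": 0,"dy": 0,"dz": 0,"wx": 0,"wy": 0,"wz": 0},
    {"dx": 0,"dy": 0,"dz": 0,"wx": 0,"wy": 0,"wz": 0},
  ],
  fingers=1,
  force=30,
)

```text
time_s: 33.82
tcp_pos: [0.4382, -0.1507, 0.1091]
eef_rot: [13.1, 89.8, 13.0]
contact_force: [0.1, 0.6, -0.1]
gripper_width: 0.0401
```

```bash
python3 st.py .437 -.150 .107 90
python3 - <<'E'
from h import *
p,d,m=cap('side'); cv2.imwrite('pics/s8.png',cv2.resize(p[130:250,270:430,::-1],None,fx=5,fy=5,interpolation=cv2.INTER_CUBIC))
E
```

```text
t 33.82 tcp [ 0.4382 -0.1507  0.1091] w 0.0401 F [ 0.1  0.6 -0.1] j [  5.   8. -35.  -0. -46. -95.]
y-axis yaw 89.95 xdown [ 3.7e-03  9.0e-04 -1.0e+00]
shares dx dy dz: [ 0.11  0.04 -0.06]
shares w: [-0.01  0.05 -0.01]
```

View pics/s8.png

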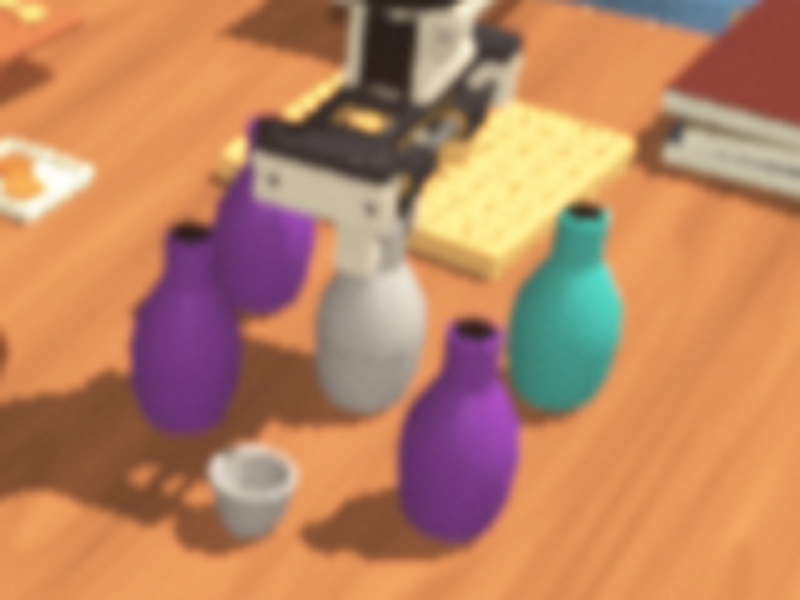

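Still closing (40 mm), so I'll wait a few more rows.

arm_command(
  plan=[
    {"dx": 0,"dy": 0,"dz": -0.06,"wx": 0,"wy": 0.05,"wz": 0},
    {"dx": 0,"dy": 0,"dz": 0,"wx": 0,"wy": 0,"wz": 0},
    {"dx": 0,"dy": 0,"dz": 0,"wx": 0,"wy": 0,"wz": 0},
    {"dx": 0,"dy": 0,"dz": 0,"wx": 0,"wy": 0,"wz": 0},
  ],
)

```text
time_s: 34.2
tcp_pos: [0.4373, -0.1504, 0.1091]
eef_rot: [94.5, 89.9, 94.4]
contact_force: [0.4, 0.7, -0.1]
gripper_width: 0.0293
```

```bash
python3 st.py .437 -.150 .107 90
```

```text
t 34.2 tcp [ 0.4373 -0.1504  0.1091] w 0.0293 F [ 0.4  0.7 -0.1] j [  5.   8. -35.  -0. -47. -95.]
y-axis yaw 89.95 xdown [-1.0e-04  1.2e-03 -1.0e+00]
shares dx dy dz: [ 0.11  0.02 -0.01]
shares w: [-0.01 -0.   -0.02]
```

arm_command(
  plan=[
    {"dx": -0.3,"dy": 0,"dz": 0,"wx": 0,"wy": 0,"wz": 0},
    {"dx": -0.6,"dy": 0,"dz": 0,"wx": 0,"wy": 0,"wz": 0},
    {"dx": -0.9,"dy": 0,"dz": 0,"wx": 0,"wy": 0,"wz": 0},
    {"dx": -1,"dy": 0,"dz": 0,"wx": 0,"wy": 0,"wz": 0},
    {"dx": -1,"dy": 0,"dz": 0,"wx": 0,"wy": 0,"wz": 0},
    {"dx": -1,"dy": 0,"dz": 0,"wx": 0,"wy": 0,"wz": 0},
    {"dx": -1,"dy": 0,"dz": 0,"wx": 0,"wy": 0,"wz": 0},
    {"dx": -0.8,"dy": 0,"dz": 0,"wx": 0,"wy": 0,"wz": 0},
    {"dx": -0.4,"dy": 0,"dz": 0,"wx": 0,"wy": 0,"wz": 0},
    {"dx": 0,"dy": 0,"dz": 0,"wx": 0,"wy": 0,"wz": 0},
  ],
)

```text
time_s: 35.03
tcp_pos: [0.4309, -0.1509, 0.2536]
eef_rot: [171.7, 89.2, 171.6]
contact_force: [0.3, -0.4, -2.9]
gripper_width: 0.03
```

```bash
python3 st.py .4955 .418 .24 90
python3 - <<'E'
from h import *
p,d,m=cap('side','s9.png')
E
```

```text
t 35.03 tcp [ 0.4309 -0.1509  0.2536] w 0.03 F [ 0.3 -0.4 -2.9] j [  5.  -1. -23.  -0. -68. -95.]
y-axis yaw 89.81 xdown [-0.0146  0.0022 -0.9999]
shares dx dy dz: [ 0.7  28.45  3.15]
shares w: [-0.04 -0.18 -0.03]
```

View pics/s9.png

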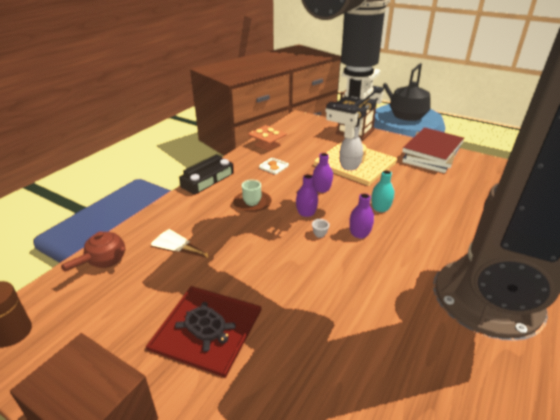

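The side view shows the flask hanging upright at (352,152), with the neighbours undisturbed. Carrying it to the tray.

arm_command(
  plan=[
    {"dx": 0,"dy": 0.4,"dz": 0.1,"wx": 0,"wy": -0.1,"wz": 0},
    {"dx": 0,"dy": 0.7,"dz": 0.1,"wx": 0,"wy": -0.08,"wz": 0},
    {"dx": 0,"dy": 1,"dz": 0.15,"wx": 0,"wy": 0,"wz": 0},
    {"dx": 0,"dy": 1,"dz": 0.15,"wx": 0,"wy": 0,"wz": 0},
    {"dx": 0,"dy": 1,"dz": 0.15,"wx": 0,"wy": 0,"wz": 0},
    {"dx": 0,"dy": 1,"dz": 0.15,"wx": 0,"wy": 0,"wz": 0},
    {"dx": 0,"dy": 1,"dz": 0.15,"wx": 0,"wy": 0,"wz": 0},
    {"dx": 0,"dy": 1,"dz": 0.15,"wx": 0,"wy": 0,"wz": 0},
    {"dx": 0,"dy": 1,"dz": 0.15,"wx": 0,"wy": 0,"wz": 0},
    {"dx": 0,"dy": 1,"dz": 0.15,"wx": 0,"wy": 0,"wz": 0},
    {"dx": 0,"dy": 1,"dz": 0.15,"wx": 0,"wy": 0,"wz": 0},
    {"dx": 0,"dy": 1,"dz": 0.15,"wx": 0,"wy": 0,"wz": 0},
    {"dx": 0,"dy": 1,"dz": 0.15,"wx": 0,"wy": 0,"wz": 0},
    {"dx": 0,"dy": 1,"dz": 0.15,"wx": 0,"wy": 0,"wz": 0},
    {"dx": 0,"dy": 1,"dz": 0.15,"wx": 0,"wy": 0,"wz": 0},
    {"dx": 0,"dy": 1,"dz": 0.15,"wx": 0,"wy": 0,"wz": 0},
    {"dx": 0,"dy": 1,"dz": 0.15,"wx": 0,"wy": 0,"wz": 0},
    {"dx": 0,"dy": 1,"dz": 0.15,"wx": 0,"wy": 0,"wz": 0},
  ],
)

```text
time_s: 36.58
tcp_pos: [0.4708, 0.2066, 0.2248]
eef_rot: [-167.3, 87.9, -168.1]
contact_force: [0.7, -0.3, -3.0]
gripper_width: 0.0294
```

```bash
python3 st.py .4955 .418 .2 90
```

```text
t 36.58 tcp [0.4708 0.2066 0.2248] w 0.0294 F [ 0.7 -0.3 -3. ] j [  45.    7.  -18.   -1.  -66. -135.]
y-axis yaw 89.27 xdown [-0.0361 -0.0076 -0.9993]
shares dx dy dz: [ 1.12 10.59  1.14]
shares w: [-0.16 -0.45  0.1 ]
```

arm_command(
  plan=[
    {"dx": 0,"dy": 1,"dz": 0.1,"wx": -0.08,"wy": -0.15,"wz": 0.05},
    {"dx": 0,"dy": 1,"dz": 0.1,"wx": -0.08,"wy": -0.15,"wz": 0.05},
    {"dx": 0,"dy": 1,"dz": 0.1,"wx": 0,"wy": -0.15,"wz": 0},
    {"dx": 0,"dy": 1,"dz": 0.1,"wx": 0,"wy": 0,"wz": 0},
    {"dx": 0,"dy": 1,"dz": 0.1,"wx": 0,"wy": 0,"wz": 0},
    {"dx": 0,"dy": 1,"dz": 0.1,"wx": 0,"wy": 0,"wz": 0},
    {"dx": 0,"dy": 1,"dz": 0.1,"wx": 0,"wy": 0,"wz": 0},
    {"dx": 0,"dy": 1,"dz": 0.1,"wx": 0,"wy": 0,"wz": 0},
    {"dx": 0,"dy": 0.8,"dz": 0,"wx": 0,"wy": 0,"wz": 0},
    {"dx": 0,"dy": 0.4,"dz": 0,"wx": 0,"wy": 0,"wz": 0},
    {"dx": 0,"dy": 0,"dz": 0,"wx": 0,"wy": 0,"wz": 0},
  ],
)

```text
time_s: 37.5
tcp_pos: [0.4811, 0.4065, 0.2079]
eef_rot: [-138.7, 88.8, -138.6]
contact_force: [0.5, -0.4, -3.4]
gripper_width: 0.0294
```

```bash
python3 st.py .4955 .418 .15 90
```

```text
t 37.5 tcp [0.4811 0.4065 0.2079] w 0.0294 F [ 0.5 -0.4 -3.4] j [  58.   18.   -7.   -0.  -66. -147.]
y-axis yaw 90.1 xdown [-0.0155 -0.0136 -0.9998]
shares dx dy dz: [2.87 0.61 0.77]
shares w: [ 0.02 -0.19  0.17]
```

arm_command(
  plan=[
    {"dx": 0.2,"dy": 0.3,"dz": 0.4,"wx": 0.02,"wy": -0.19,"wz": 0.17},
    {"dx": 0.4,"dy": 0.2,"dz": 0.3,"wx": 0,"wy": 0,"wz": 0},
    {"dx": 0.5,"dy": 0,"dz": 0,"wx": 0,"wy": 0,"wz": 0},
    {"dx": 0.4,"dy": 0,"dz": 0,"wx": 0,"wy": 0,"wz": 0},
    {"dx": 0.2,"dy": 0,"dz": 0,"wx": 0,"wy": 0,"wz": 0},
    {"dx": 0,"dy": 0,"dz": 0,"wx": 0,"wy": 0,"wz": 0},
    {"dx": 0,"dy": 0,"dz": 0,"wx": 0,"wy": 0,"wz": 0},
  ],
)

```text
time_s: 38.08
tcp_pos: [0.4939, 0.4135, 0.1681]
eef_rot: [-134.9, 89.6, -135.0]
contact_force: [-0.9, 0.4, -3.2]
gripper_width: 0.0294
```

```bash
python3 st.py .4955 .418 .137 90
cat > fl.py <<'E'
from m4 import *
s=r.get_state()['tcp_pos']; b=s[2]-.1091
print('belly',b+.045); m2.circ(s[0],s[1],.033,b+.037,b+.053,.012)
print('foot-low'); m2.circ(s[0],s[1],.0315,b+.025,b+.033,.012)
print('high z70'); m2.circ(s[0],s[1],.028,b+.066,b+.074,.012)
p=cv2.imread('pics/chk_side.png'); cv2.imwrite('pics/s10.png',cv2.resize(p[230:380,140:300],None,fx=4,fy=4,interpolation=cv2.INTER_CUBIC))
E
python3 fl.py
```

```text
t 38.08 tcp [0.4939 0.4135 0.1681] w 0.0294 F [-0.9  0.4 -3.2] j [  57.   21.   -8.   -0.  -61. -147.]
y-axis yaw 89.91 xdown [-0.0054 -0.0054 -1.    ]
shares dx dy dz: [1.56 0.23 0.09]
shares w: [-0.02 -0.07  0.07]
belly 0.10454087811474329
scene 90 [0.4922 0.414 ] rms 0.0011
side 193 [0.4941 0.4121] rms 0.0009
None 283 [0.4935 0.4123] rms 0.0013
foot-low
scene 26 [0.4932 0.4141] rms 0.0006
side 78 [0.4939 0.4126] rms 0.0008
None 104 [0.4937 0.4128] rms 0.0009
high z70
scene 82 [0.4925 0.4143] rms 0.002
side 162 [0.4936 0.4126] rms 0.0017
None 244 [0.4933 0.413 ] rms 0.0019
```

View pics/s10.png

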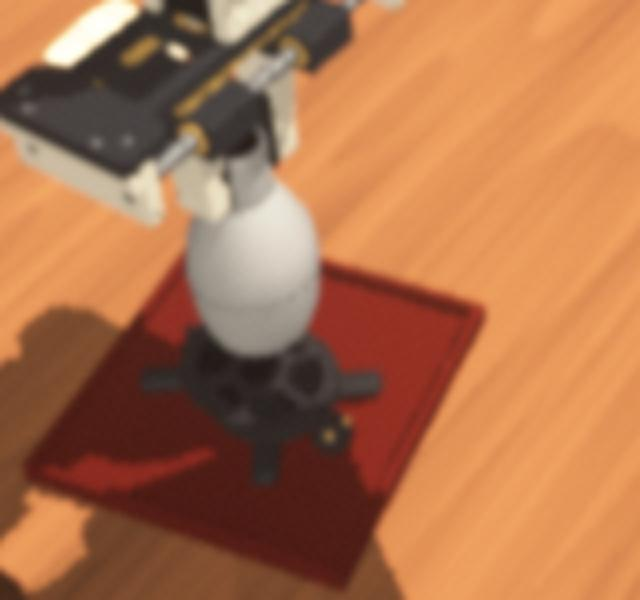

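The flask hangs upright over the trivet, with its axis within 1 mm of the tool. Lowering.

arm_command(
  plan=[
    {"dx": 0.2,"dy": 0.2,"dz": 0.08,"wx": 0,"wy": -0.07,"wz": 0.07},
    {"dx": 0.3,"dy": 0,"dz": 0,"wx": 0,"wy": 0,"wz": 0},
    {"dx": 0.3,"dy": 0,"dz": 0,"wx": 0,"wy": 0,"wz": 0},
    {"dx": 0.2,"dy": 0,"dz": 0,"wx": 0,"wy": 0,"wz": 0},
    {"dx": 0.15,"dy": 0,"dz": 0,"wx": 0,"wy": 0,"wz": 0},
    {"dx": 0,"dy": 0,"dz": 0,"wx": 0,"wy": 0,"wz": 0},
  ],
)

```text
time_s: 38.68
tcp_pos: [0.4961, 0.4189, 0.145]
eef_rot: [52.7, 89.7, 52.6]
contact_force: [-0.1, -0.2, -3.8]
gripper_width: 0.0294
```

```bash
python3 st.py .4955 .418 .135 90
```

```text
t 38.68 tcp [0.4961 0.4189 0.145 ] w 0.0294 F [-0.1 -0.2 -3.8] j [  57.   22.  -10.    0.  -58. -147.]
y-axis yaw 89.93 xdown [ 0.0031  0.0041 -1.    ]
shares dx dy dz: [ 0.5  -0.04 -0.03]
shares w: [-0.02  0.04 -0.05]
```

arm_command(
  plan=[
    {"dx": 0.15,"dy": -0.04,"dz": -0.03,"wx": 0,"wy": 0.04,"wz": -0.05},
    {"dx": 0.12,"dy": 0,"dz": 0,"wx": 0,"wy": 0,"wz": 0},
    {"dx": 0.1,"dy": 0,"dz": 0,"wx": 0,"wy": 0,"wz": 0},
    {"dx": 0,"dy": 0,"dz": 0,"wx": 0,"wy": 0,"wz": 0},
  ],
)

```text
time_s: 39.02
tcp_pos: [0.4954, 0.418, 0.1366]
eef_rot: [-127.4, 89.9, -127.4]
contact_force: [0.6, -0.5, -2.4]
gripper_width: 0.029
```

```bash
python3 st.py .4955 .418 .135 90
```

```text
t 39.02 tcp [0.4954 0.418  0.1366] w 0.029 F [ 0.6 -0.5 -2.4] j [  57.   22.  -10.   -0.  -57. -147.]
y-axis yaw 89.93 xdown [-6.e-04 -8.e-04 -1.e+00]
shares dx dy dz: [0.08 0.   0.  ]
shares w: [-0.01 -0.01  0.01]
```

arm_command(
  plan=[
    {"dx": 0.05,"dy": 0,"dz": 0,"wx": 0,"wy": 0,"wz": 0},
    {"dx": 0.05,"dy": 0,"dz": 0,"wx": 0,"wy": 0,"wz": 0},
    {"dx": 0,"dy": 0,"dz": 0,"wx": 0,"wy": 0,"wz": 0},
  ],
)

```text
time_s: 39.27
tcp_pos: [0.496, 0.4184, 0.1352]
eef_rot: [-1.9, 90.0, -2.0]
contact_force: [0.1, -0.2, -2.9]
gripper_width: 0.0294
```

```bash
python3 st.py .4955 .418 .135 90
```

```text
t 39.27 tcp [0.496  0.4184 0.1352] w 0.0294 F [ 0.1 -0.2 -2.9] j [  57.   23.  -10.    0.  -57. -147.]
y-axis yaw 89.95 xdown [ 6.e-04 -0.e+00 -1.e+00]
shares dx dy dz: [ 0.01 -0.02 -0.02]
shares w: [-0.01  0.01  0.  ]
```

arm_command(
  plan=[
    {"dx": 0.05,"dy": 0,"dz": 0,"wx": 0,"wy": 0,"wz": 0},
    {"dx": 0.05,"dy": 0,"dz": 0,"wx": 0,"wy": 0,"wz": 0},
    {"dx": 0.05,"dy": 0,"dz": 0,"wx": 0,"wy": 0,"wz": 0},
    {"dx": 0,"dy": 0,"dz": 0,"wx": 0,"wy": 0,"wz": 0},
  ],
)

```text
time_s: 39.6
tcp_pos: [0.497, 0.4188, 0.1353]
eef_rot: [25.3, 89.8, 25.3]
contact_force: [-0.4, 0.4, -2.6]
gripper_width: 0.0294
```

```bash
python3 st.py .4955 .418 .135 90; python3 fl.py
```

```text
t 39.6 tcp [0.497  0.4188 0.1353] w 0.0294 F [-0.4  0.4 -2.6] j [  57.   23.  -10.    0.  -57. -147.]
y-axis yaw 90.01 xdown [ 0.0036  0.0017 -1.    ]
shares dx dy dz: [ 0.02 -0.04 -0.07]
shares w: [ 0.    0.04 -0.02]
belly 0.07102384511456562
scene 81 [0.496  0.4198] rms 0.001
side 182 [0.4981 0.4178] rms 0.0009
None 263 [0.4975 0.4181] rms 0.0013
foot-low
scene 18 [0.4971 0.42  ] rms 0.0008
side 67 [0.4976 0.4185] rms 0.0007
None 85 [0.4975 0.4186] rms 0.0008
high z70
scene 85 [0.4968 0.4193] rms 0.002
side 148 [0.4971 0.4185] rms 0.0016
None 233 [0.497  0.4188] rms 0.0018
```

View pics/s10.png

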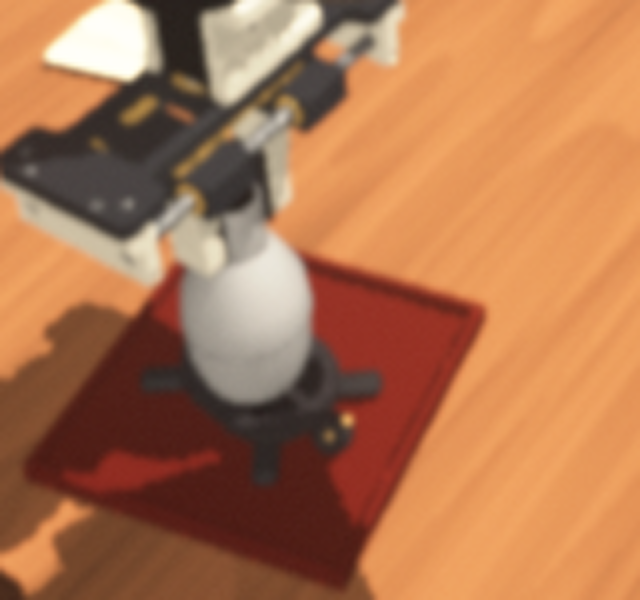

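The descent has stalled at the expected contact height (0.1352 m), and the flask is upright on the shell in the picture. Releasing and retreating.

arm_command(
  plan=[
    {"dx": 0,"dy": 0,"dz": -0.03,"wx": 0,"wy": 0.03,"wz": 0},
    {"dx": 0,"dy": 0,"dz": 0,"wx": 0,"wy": 0,"wz": 0},
    {"dx": 0,"dy": 0,"dz": 0,"wx": 0,"wy": 0,"wz": 0},
    {"dx": 0,"dy": 0,"dz": 0,"wx": 0,"wy": 0,"wz": 0},
    {"dx": 0,"dy": 0,"dz": 0,"wx": 0,"wy": 0,"wz": 0},
    {"dx": 0,"dy": 0,"dz": 0,"wx": 0,"wy": 0,"wz": 0},
    {"dx": -0.4,"dy": 0,"dz": 0,"wx": 0,"wy": 0,"wz": 0},
    {"dx": -0.8,"dy": 0,"dz": 0,"wx": 0,"wy": 0,"wz": 0},
    {"dx": -1,"dy": 0,"dz": 0,"wx": 0,"wy": 0,"wz": 0},
    {"dx": -1,"dy": 0,"dz": 0,"wx": 0,"wy": 0,"wz": 0},
    {"dx": -1,"dy": 0,"dz": 0,"wx": 0,"wy": 0,"wz": 0},
    {"dx": -0.5,"dy": -0.5,"dz": 0,"wx": 0,"wy": 0,"wz": 0},
    {"dx": 0,"dy": -1,"dz": 0,"wx": 0,"wy": 0,"wz": 0},
    {"dx": 0,"dy": -1,"dz": 0,"wx": 0,"wy": 0,"wz": 0},
    {"dx": 0,"dy": -1,"dz": 0,"wx": 0,"wy": 0,"wz": 0},
    {"dx": 0,"dy": -1,"dz": 0,"wx": 0,"wy": 0,"wz": 0},
    {"dx": 0,"dy": -1,"dz": 0,"wx": 0,"wy": 0,"wz": 0},
    {"dx": 0,"dy": -0.5,"dz": 0,"wx": 0,"wy": 0,"wz": 0},
    {"dx": 0,"dy": 0,"dz": 0,"wx": 0,"wy": 0,"wz": 0},
  ],
  fingers=-1,
)

```text
time_s: 41.28
tcp_pos: [0.4933, 0.2836, 0.2319]
eef_rot: [-152.7, 89.9, -152.7]
contact_force: [-0.8, 0.4, 0.0]
gripper_width: 0.0878
```

```bash
python3 st.py
python3 - <<'E'
from m4 import *
print('belly');m2.circ(.4965,.4185,.033,.063,.079,.012)
print('neck');m2.circ(.4965,.4185,.015,.122,.147,.012)
P=near(.4965,.4185,.02,.12,.2,m2.X);print(np.percentile(P[:,2],[95,99]))
print('cup');m2.circ(.684,-.0255,.029,.03,.064)
print('case');m2.circ(.515,-.42,.034,.03,.066)
print('sake');m2.circ(.4385,.003,.024,.026,.036)
P=near(.4955,.418,.07,.02,.034,m2.X);print('shell z',np.median(P[:,2]))
for n in ['side','scene']:
    for q in ['fan','sweets_dish']:
        o=r.cut_out(n,q)
        if o: x=W[n][o[0]['mask']];print(n,q,np.nanmedian(x,0).round(4))
p=cv2.imread('pics/chk_side.png'); cv2.imwrite('pics/s11.png',cv2.resize(p[120:390,130:430],None,fx=2.2,fy=2.2,interpolation=cv2.INTER_CUBIC))
E
```

```text
t 41.28 tcp [0.4933 0.2836 0.2319] w 0.0878 F [-0.8  0.4  0. ] j [  50.   11.  -13.   -0.  -66. -140.]
y-axis yaw 89.96 xdown [-0.0023 -0.0012 -1.    ]
belly
scene 73 [0.4962 0.4203] rms 0.0009
side 177 [0.4981 0.4181] rms 0.0009
None 250 [0.4976 0.4184] rms 0.0013
neck
scene 73 [0.4967 0.4199] rms 0.0018
side 145 [0.4977 0.4186] rms 0.0008
None 218 [0.4974 0.4189] rms 0.0014
[0.15234859 0.15335095]
cup
scene 203 [ 0.6854 -0.0239] rms 0.0027
side 52 [ 0.6845 -0.0269] rms 0.0019
None 255 [ 0.6851 -0.0248] rms 0.0028
case
scene 183 [ 0.5145 -0.4199] rms 0.0052
side 181 [ 0.5153 -0.4214] rms 0.0024
None 364 [ 0.5151 -0.4207] rms 0.0041
sake
scene 64 [0.4382 0.0032] rms 0.0038
side 103 [0.4375 0.0022] rms 0.0036
None 167 [0.4379 0.0026] rms 0.0037
shell z 0.025394299924233827
side fan [0.7454 0.2434 0.0079]
side sweets_dish [ 0.7213 -0.2652  0.0096]
scene fan [0.7545 0.243  0.0064]
scene sweets_dish [ 0.7478 -0.2473  0.0081]
```

View pics/s11.png

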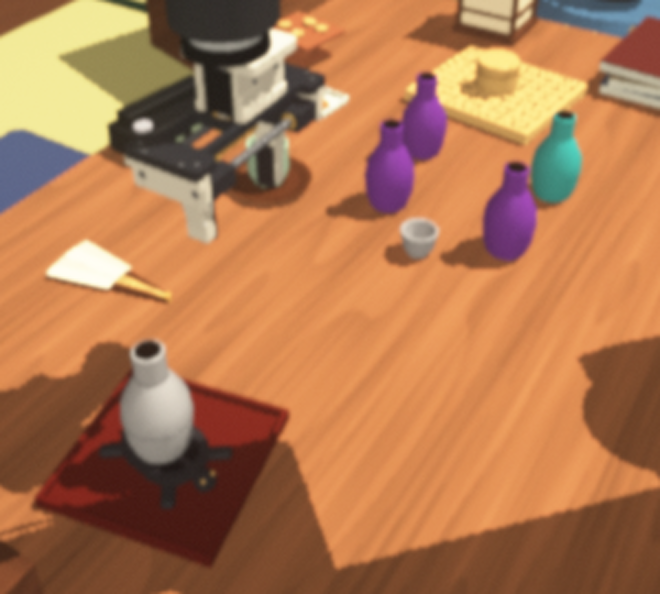

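View pics/chk_scene.png

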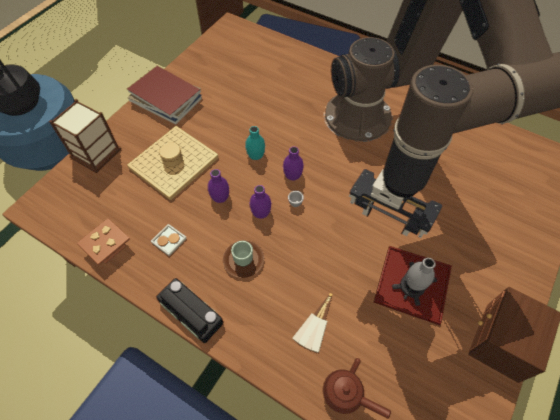

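The scene view shows the cup in the saucer (243,255), the case on the board (172,153), the flask on the turtle in the tray (422,275), and the bystanders where they started. Handing in.

```bash
python3 -c "
from plant import r
print(r.close_job())"
```

```text
the job is handed in; nothing more can be done
None
```

The nook is laid out and the job was handed in at about 42 s of the 128 s allowed. All four pieces are upright on their places, released, and the gripper is clear. `close_job` reports no verdict, so these are my own last checks:

| Piece | Place | Distance from the middle | Height check |
|---|---|---|---|
| Cup | Saucer | about 2 mm | rim 68 mm above the table, measured after placing |
| Case | Board | about 2 mm | top about 70 mm, measured after placing |
| Trivet | Tray | about 2.4 mm, measured before the flask went on | shell about 25 mm at the end |
| Flask | Trivet | about 2 mm, against that trivet measurement | top about 152 mm; neck and belly centres agree to under 1 mm |

- **Set-downs:** I lowered each piece until its descent stalled at the expected contact height, and force readings stayed at a few newtons.
- **Bystanders:** the sake cup and fan measured within about 1 mm of their starting positions. So did the sweets dish, in the scene camera. The turquoise and purple look-alikes were not touched.
- **Checks that disagreed:**
  - The side camera put the sweets dish about 3 cm off at the end. The gripper was hiding part of it there, so I trusted the scene camera.
  - One tray overlay was drawn with the wrong sign of yaw, but its centre was right and a wrist view confirmed it.

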